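# Put the plug gauge away in its slide-cover case

## Robot

A 7-joint arm with a two-finger parallel gripper is mounted at the origin on a cart in front of the work surface, level with it; the furniture and walls round the work are solid. World frame = base frame: x ahead of the robot, y to its left, z up, the work surface at z = 0. Lengths are in m, angles in rad, forces in N, time in s.
With the tool pointing down it reaches from about 0.4 to 0.875 m from the base axis. Payload 4.4 kg.
Tool frame: the origin (TCP) lies midway between the tips of the shut fingers; the grasp point (between the pads) lies 19 mm behind it; z points along the fingers, y is the direction in which the jaws open and shut (so a half turn about z gives the same grasp; the last joint's range is limited). The gripper opens to 85 mm and grips with 20 to 120 N. Pads are 22 mm wide; open, the fingers measure 114 mm over their backs; the gripper's body (76 mm by 85 mm) begins 54 mm behind the grasp point. The pads swing forward as they close: fully open they stand 13 mm farther back than shut.
Start: joints at [1.162, 0.628, 0.038, 1.517, -0.027, 0.996, -0.02], TCP at [0.219, -0.612, 0.231] pointing down, gripper open.
Joint ranges: [-3.06, 3.06], [-0.37, 2.12], [-1.25, 1.32], [0.18, 2.47], [-1.1, 4.24], [0.23, 1.98], [-2.94, 2.94]. Speed limits (rad/s): [2.57, 2.57, 3.14, 3.14, 3.14, 3.14, 3.14].

## Interface

Orientations are given as a unit quaternion [x, y, z, w].
In Python, from plant import ctrl, vision gives the robot as it stands. The module is installed in compiled form; this text tells all that it offers.
- The arm moves only by the tool play_rows, never from a script. Its argument "commands" is a list that holds one entry, the list of rows, each a list of 7 numbers: the shift along the tool's x, y, z in m, then the turn, a rotation vector about the tool's x, y, z in rad, then the finger opening in m, from 0 to 0.0854. A call has 1 to 10 rows; each row is the pose to reach, as a shift and turn from the pose measured when the call began, along the tool's axes at that moment; what a row does not reach only later rows make up. A row lasts 1/12 s, in which the tool goes at most 41.7 mm and 7.16 degrees, less where a joint would pass 70% of its speed; a pose out of reach is approached as far as the arm can. A call with a gripper value outside its range is refused whole. The fingers move at their own pace and stop on an object; "squeeze" is the grip in N (left out, the last holds). Time passes only in rows, so rows that repeat a pose let the fingers close. It gives the time, the measured TCP pose, the force and the opening at its end, in the units of the state.
- ctrl.sense(): the state, without advancing time (a new reading comes with each control period).
- vision.camera(name): name is "side" or "top" or "wrist"; returns the picture (480x640x3 uint8, blue, green, red); there is no depth.
- vision.get_calibration(name): a dict with "fx", "fy", "cx", "cy" (pixels), "extrinsics" (4x4, takes a point from camera to world coordinates); the wrist camera has in their place "tool_from_camera" (4x4, takes a point from camera to tool coordinates, whose origin is the TCP and whose axes are the flange's). Camera axes: x right, y up, looking along -z (the intrinsics and any distortion apply to the point x, -y, -z); pixel columns grow to the right and rows downward; lengths in m; the calibration is good to about 2 mm. A picture is of the moment at which its call begins: read the wrist's pose just before it. get_calibration takes no time and is no camera call.
- ctrl.close_job(): hands the job in, once; it reports no verdict.
The state is a dict: "t": time; "joints": joint angles; "joint_vel": joint speeds; "tau": joint torques, N m; "tcp_pos": TCP position; "ee_rot": TCP orientation; "force": force on the tool from outside, world axes, zero at the start; "torque": the same for the moment, N m; "finger_gap": finger opening in m.
Only numpy, scipy, OpenCV 4.12 (cv2) and the standard library are available. Lean on these libraries where they do the work, as an engineer would, in place of code of your own. Each camera call takes 0.05 s, during which the arm holds its last target.

## Task

Put the plug gauge away in the wooden slide-cover case: slide the cover back to uncover the whole groove, tuck one of its ends (either one) under the fixed top at the end of the case, and lower the other end without dropping it, so that the gauge lies level in its groove before you let go. Then slide the cover fully home against the fixed top; leave the V-block beside the gauge, the bench vise and the brush where they are.

Things in the scene. Friction and masses are not known exactly. Their poses are not given: they have to be found in the camera images.
- gauge_centre (a point): centre of the loose plug gauge lying on the grey ground plate (plate 15 mm thick): a hexagon handle 17 mm across, 15 mm high, with a 14 mm thick cylinder at each end, 92 mm long over all. Point at half length, 7.5 mm above its underside. y runs along the gauge, z up; the handle spans y = -24 to +34 mm. About 90 g. Grip it across the handle with the fingertips
- gauge_box: open wooden gauge case, fixed to the bench, 148 x 116 x 52 mm, blue felt inside. Origin on the bench, under the gauge's place; x runs along the case, level, towards the end with the fixed top; y across, z up. Side walls at y = +-48 to +-58 mm, 52 mm high. From x = -51 back to -90 mm it is a solid block 44 mm high
- bed (a point): middle of the floor of the groove that the gauge lies in, at x = -1.5, y = 0, z = 14 mm of the case; axes as the case's. The groove runs along x, 23 mm wide, 99 mm long: from the block's upright face (30 mm high above this floor) at x = -51 to the end wall at x = +48 mm of the case. Its cheeks rise 10 mm. The gauge's centre ends 7.5 mm above this point
- lip (a point): middle of the lower edge of the fixed top, at x = +36, z = 34 mm of the case; axes as the case's. The fixed top (16 mm thick) spans the width and overhangs the groove's last 12 mm, 20 mm above its floor. Lip and block leave no room to lay the gauge in flat: it goes in tilted 20 to 30 degrees, the end under the lip low, then is levelled
- trough (a point): middle of the floor of the trough for the fingers, at x = 0, z = 6 mm of the case. It crosses the groove at its middle: 52 mm long along the case (x = -26 to +26 mm), 96 mm wide between the side walls, 8 mm deeper than the groove; axes as the case's
- cover (a joint): how far the flat wooden cover (126 x 96 x 6 mm, upper side 50 mm above the bench) is open, in m: 0 = shut against the fixed top, 0.1 = fully open; 0.03 to 0.075 at the start. The whole groove is uncovered from 0.087 on. It opens towards the case's -x and slides level with 1.5 N of friction; nothing latches it
- cover_rib (a point): middle of the top of the cover's upright grip rib, 64 mm above the bench; the rib stands 14 mm high, 12 mm thick (along the case's x) and 60 mm long (along y); it moves with the cover, at x = -35 mm of the case when shut. Axes as the case's
- v_block: steel V-block, 44 x 36 mm, 34 mm high, standing beside the gauge on the ground plate; origin under its centre. Leave it alone
- toolmaker_vise: small steel bench vise, 58 x 125 x 40 mm, behind the case; origin under its centre. Leave it alone
- dust_brush: flat brush with a wooden handle, 37 x 165 x 10 mm, lying in front of the case; origin under its centre. Leave it alone
Not all that is in view belongs to the job. Of the things that look like the part that bears gauge_centre, the smaller one is meant.

How it is judged:
By the outcome, as a careful person would: the job done as asked, in the order asked, and still so for the second after the job is handed in, with the robot touching nothing.
It also fails if it takes over 56 s, if anything falls off the work surface, if the arm or the gripper's body presses on something with over 40 N, if the wrist force passes 120 N, or if a joint passes its speed limit or range.

## Working session

There is one attempt and no reset: what is moved stays moved. The work goes in short steps, Python scripts to look and compute and a tool call to move; the robot and the scene stay as the last step left them, time stands still between calls to the robot, and variables do not carry over. Pictures are saved under pics/ and viewed, and the job is handed in when it is done.

Besides the shell and the picture viewer there is one more tool, called as a command line: name --argument value ..., lists and objects as JSON in quotes. play_rows: Moves the arm, as the interface text tells. Its arguments: {"type":"object","properties":{"commands":{"type":"array"},"squeeze":{"type":"number"}},"required":["commands"]}

```bash
mkdir -p pics; python3 - <<'E'
from plant import ctrl, vision
import cv2, numpy as np
np.set_printoptions(precision=4,suppress=True)
s=ctrl.sense(); print(s)
for n in ["side","top","wrist"]:
    c=vision.get_calibration(n); print(n,c)
    cv2.imwrite(f"pics/{n}0.png",vision.camera(n))
E
```

```text
{'t': 0.0, 'joints': array([ 1.1622,  0.6294,  0.0384,  1.5184, -0.027 ,  0.9963, -0.02  ]), 'joint_vel': array([ 0.0001, -0.0003, -0.0002, -0.0012,  0.0009,  0.001 , -0.0006]), 'tau': array([ -0.0011, -56.3417,   1.226 , -19.3451,   0.0109,   0.0106,
         0.    ]), 'tcp_pos': array([ 0.2183, -0.6116,  0.2304]), 'ee_rot': array([ 0.9853,  0.1706, -0.0002, -0.0009]), 'force': array([-0.1444,  0.0548,  0.9407]), 'torque': array([ 0.0009,  0.0243, -0.0074]), 'finger_gap': 0.08547830386144804}
side {'fx': 465.3295901884897, 'fy': 465.3295901884897, 'cx': 322.6035654153928, 'cy': 234.72821820526548, 'extrinsics': array([[-0.8779,  0.2953, -0.377 ,  0.1722],
       [-0.4788, -0.5269,  0.7023,  0.3271],
       [ 0.0088,  0.797 ,  0.6039,  0.5915],
       [ 0.    ,  0.    ,  0.    ,  1.    ]])}
top {'fx': 577.6279236534622, 'fy': 577.6279236534622, 'cx': 318.8668529935673, 'cy': 237.4751178715059, 'extrinsics': array([[-0.0144,  0.9968, -0.0786,  0.3905],
       [-0.9998, -0.0135,  0.0121, -0.2708],
       [ 0.011 ,  0.0788,  0.9968,  1.1829],
       [ 0.    ,  0.    ,  0.    ,  1.    ]])}
wrist {'fx': 338.1897143098667, 'fy': 338.1897143098667, 'cx': 314.74890447465964, 'cy': 241.51432001296686, 'tool_from_camera': array([[ 0.0002,  0.9631,  0.2693,  0.067 ],
       [ 1.    , -0.0001, -0.0003, -0.    ],
       [-0.0002,  0.2693, -0.9631, -0.1436],
       [ 0.    ,  0.    ,  0.    ,  1.    ]])}
```

View pics/side0.png

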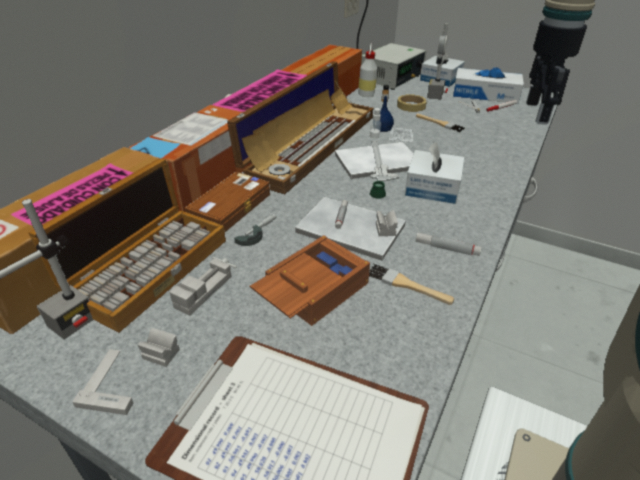

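View pics/top0.png

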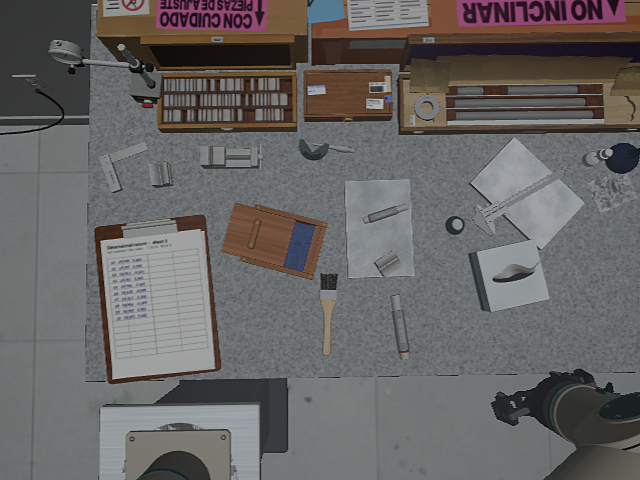

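View pics/wrist0.png

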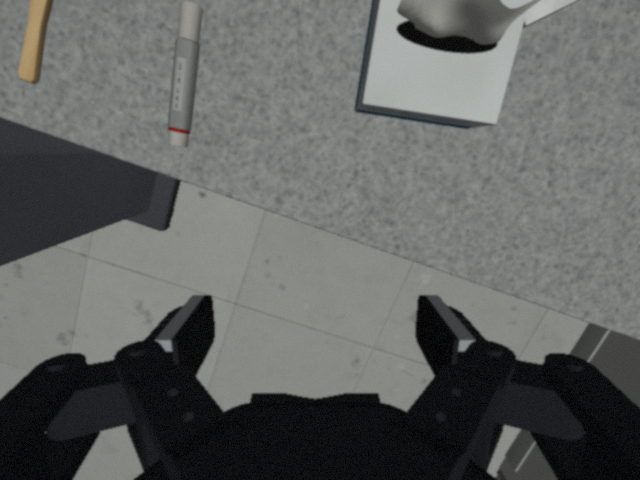

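Two things look alike. One is the gauge on the grey plate, at top (384,214) and side (341,214). The other is a longer gauge on the bench, at top (400,326) and side (447,244). The one on the plate is smaller and lies on the grey ground plate beside the V-block, as described, so I'll check it in a close crop.

```bash
python3 - <<'E'
import cv2
a=cv2.imread("pics/top0.png")
cv2.imwrite("pics/top0_g.png",cv2.resize(a[175:285,335:435],None,fx=5,fy=5,interpolation=cv2.INTER_CUBIC))
cv2.imwrite("pics/top0_c.png",cv2.resize(a[190:290,210:340],None,fx=6,fy=6,interpolation=cv2.INTER_CUBIC))
a=cv2.imread("pics/side0.png")
cv2.imwrite("pics/side0_c.png",cv2.resize(a[190:330,240:420],None,fx=4,fy=4,interpolation=cv2.INTER_CUBIC))
E
```

```text
(no output)
```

View pics/top0_g.png

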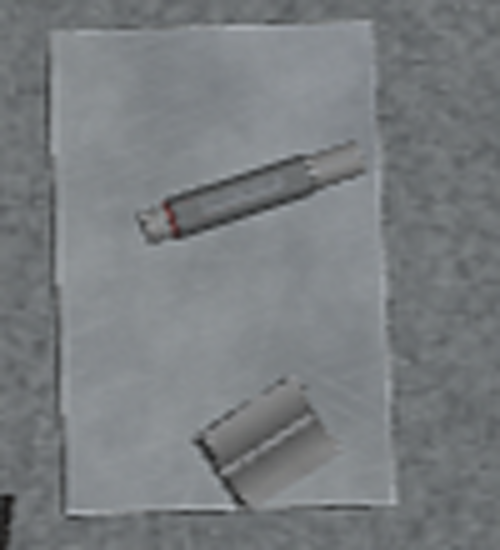

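View pics/top0_c.png

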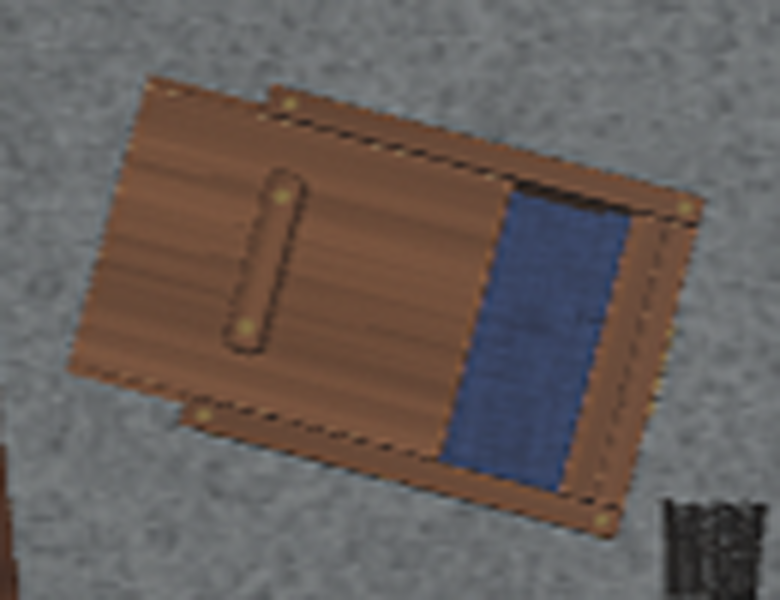

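View pics/side0_c.png

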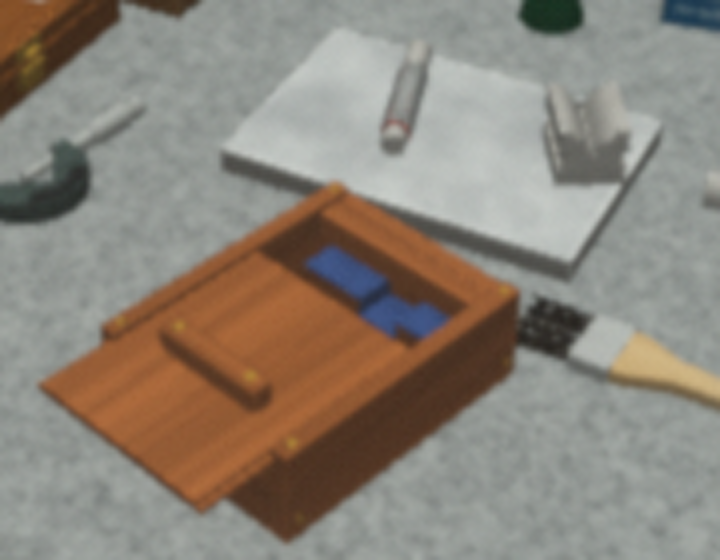

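```bash
cat > h.py <<'E'
import numpy as np, cv2
from scipy.optimize import least_squares
from scipy.spatial.transform import Rotation as R
from plant import ctrl, vision
np.set_printoptions(precision=4,suppress=True)
def ext(n,s=None):
    c=vision.get_calibration(n)
    if n=="wrist":
        T=np.eye(4);T[:3,:3]=R.from_quat(s["ee_rot"]).as_matrix();T[:3,3]=s["tcp_pos"]
        return c,T@c["tool_from_camera"]
    return c,c["extrinsics"]
def proj(n,P,s=None):
    c,E=ext(n,s);P=np.atleast_2d(P)
    q=(P-E[:3,3])@E[:3,:3]
    return np.c_[c["cx"]+c["fx"]*q[:,0]/-q[:,2], c["cy"]+c["fy"]*-q[:,1]/-q[:,2]]
def ray(n,uv,z,s=None):
    c,E=ext(n,s);uv=np.atleast_2d(uv).astype(float)
    d=np.c_[(uv[:,0]-c["cx"])/c["fx"],-(uv[:,1]-c["cy"])/c["fy"],-np.ones(len(uv))]@E[:3,:3].T
    return E[:3,3]+d*((z-E[2,3])/d[:,2])[:,None]
def pose2(p,L):
    L=np.atleast_2d(L);c,s=np.cos(p[2]),np.sin(p[2])
    return np.c_[p[0]+c*L[:,0]-s*L[:,1],p[1]+s*L[:,0]+c*L[:,1],L[:,2]]
def fit(obs,p0):  # obs: list (cam, state, local pts, uv)
    f=lambda p:np.concatenate([(proj(n,pose2(p,L),s)-uv).ravel() for n,s,L,uv in obs])
    r=least_squares(f,p0,loss="soft_l1"); return r.x, f(r.x).reshape(-1,2)
E
python3 - <<'E'
from h import *
top=lambda c:(np.array(c)+.5)/6-.5+[210,190]
sid=lambda c:(np.array(c)+.5)/4-.5+[240,190]
L=np.array([[58,58,52],[58,-58,52],[-90,58,52],[-90,-58,52]])/1e3
ut=top([[704,203],[612,538],[272,87],[183,424]])
us=sid([[345,188],[518,292],[105,330],[287,455]])
for o in ([("top",None,L,ut)],[("side",None,L,us)],[("top",None,L,ut),("side",None,L,us)]):
    p,r=fit(o,[0.4,-.2,-1.8]); print(p,np.degrees(p[2]));print(r.T)
# rib: top crop rib center
rb=ray("top",top([[266,262]]),.064)[0]
d=rb[:2]-p[:2];c,s=np.cos(p[2]),np.sin(p[2]);print("rib",rb,"local",c*d[0]+s*d[1],-s*d[0]+c*d[1])
g=lambda c:(np.array(c)+.5)/5-.5+[335,175]
e=ray("top",g([[147,226],[363,155]]),.0225);print("gauge ends",e,np.linalg.norm(e[0]-e[1]),e.mean(0),np.degrees(np.arctan2(*(e[0]-e[1])[[1,0]])))
v=ray("top",g([[285,380],[335,455],[195,440],[240,505]]),.049);print("vb",v)
E
```

```text
[ 0.468  -0.2301 -1.8458] -105.75792054132833
[[ 0.4395  0.5335 -0.1294 -1.1046]
 [-0.476   0.7884 -0.4781  0.2238]]
[ 0.4653 -0.2304 -1.8557] -106.32378872922978
[[-0.79    2.2834 -0.6419  0.1975]
 [-1.8044  0.321  -1.3265  1.8609]]
[ 0.4671 -0.2303 -1.8471] -105.8311368583064
[[ 0.5634  0.5841  0.0151 -1.0329 -2.0053  1.2999 -1.4693 -0.2485]
 [ 0.0326  1.2853 -0.0634  0.6253 -2.0586 -0.2304 -1.2883  1.5885]]
rib [ 0.4886 -0.1584  0.064 ] local -0.0750201618798426 0.0010862023357105961
gauge ends [[ 0.5166 -0.3767  0.0225]
 [ 0.5444 -0.4649  0.0225]] 0.09253014635836339 [ 0.5305 -0.4208  0.0225] 107.47630028729765
vb [[ 0.452  -0.4274  0.049 ]
 [ 0.4222 -0.4463  0.049 ]
 [ 0.4289 -0.3914  0.049 ]
 [ 0.4032 -0.4085  0.049 ]]
```

The crop shows a hexagonal gauge with a red ring at its short end, at top (364,220), and the long cylinder at (407,206). It lies on the grey plate beside the V-block at (387,264), so this is the one. In the case, the rib is at top (254,233) and the fixed top is at the right end, giving a cover opening of about 40 mm.

```bash
cat >> h.py <<'E'
def Rt(psi,tilt=0): # psi = yaw of tool x, deg; tilt about tool y, deg
    return R.from_euler("z",psi,degrees=True)*R.from_euler("x",180,degrees=True)*R.from_euler("y",tilt,degrees=True)
def to(pos,psi,tilt=0,s=None):
    s=s or ctrl.sense(); R0=R.from_quat(s["ee_rot"])
    sh=R0.inv().apply(np.array(pos)-s["tcp_pos"]); rv=(R0.inv()*Rt(psi,tilt)).as_rotvec()
    print("shift",sh.round(4),"rot",rv.round(4),"|",np.linalg.norm(sh).round(3),np.degrees(np.linalg.norm(rv)).round(1))
E
python3 - <<'E'
from h import *
to([.489,-.158,.17],-15.8)
E
```

```text
shift [ 0.4074 -0.3363  0.0611] rot [-0.0014  0.0004  0.6186] | 0.532 35.4
```

play_rows --commands '[[[0.03, -0.025, 0.0, 0, 0, 0.06, 0.06], [0.07, -0.06, 0.0, 0, 0, 0.12, 0.06], [0.1, -0.085, 0.0, 0, 0, 0.2, 0.06], [0.135, -0.11, 0.0, 0, 0, 0.28, 0.06], [0.165, -0.135, 0.0, 0, 0, 0.36, 0.06], [0.2, -0.165, 0.0, 0, 0, 0.44, 0.06], [0.23, -0.19, 0.0, 0, 0, 0.5, 0.06], [0.26, -0.215, 0.0, 0, 0, 0.56, 0.06], [0.29, -0.24, 0.0, 0, 0, 0.6, 0.06], [0.32, -0.265, 0.01, 0, 0, 0.62, 0.06]]]'

```text
t: 0.98
tcp_pos: [0.431, -0.2553, 0.2228]
ee_rot: [0.99, -0.139, 0.001, -0.0]
force: [1.3, -0.7, -0.5]
finger_gap: 0.06
```

```bash
python3 - <<'E'
from h import *
s=ctrl.sense(); print(s["t"],s["tcp_pos"],s["force"],s["joints"])
cv2.imwrite("pics/w1.png",vision.camera("wrist"))
to([.489,-.158,.17],-15.8)
E
```

```text
0.9833 [ 0.431  -0.2553  0.2228] [ 1.3074 -0.6944 -0.4595] [ 0.3435  0.433   0.1915  1.9414 -0.116   0.7755 -1.2493]
shift [ 0.029  -0.0977  0.051 ] rot [-0.0085  0.0009  0.0091] | 0.114 0.7
```

View pics/w1.png

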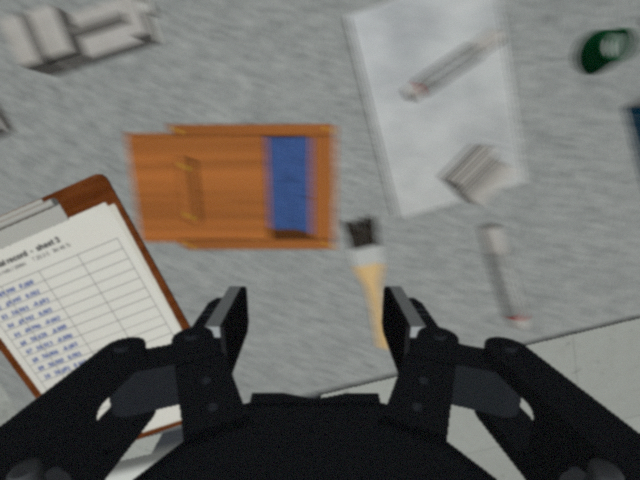

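The view is motion-blurred but shows the case at (237,187) with its rib at (189,190), and the gauge at (455,66). Next I'll hover over the rib.

play_rows --commands '[[[0.012, -0.04, 0.01, -0.004, 0, 0.005, 0.06], [0.02, -0.07, 0.03, -0.008, 0, 0.009, 0.06], [0.029, -0.098, 0.05, -0.0085, 0.001, 0.009, 0.05], [0.029, -0.098, 0.05, -0.0085, 0.001, 0.009, 0.05], [0.029, -0.098, 0.05, -0.0085, 0.001, 0.009, 0.05]]]'

```text
t: 1.45
tcp_pos: [0.4891, -0.1548, 0.1693]
ee_rot: [0.991, -0.135, -0.002, -0.001]
force: [-0.4, -1.3, -0.0]
finger_gap: 0.05
```

```bash
python3 - <<'E'
from h import *
s=ctrl.sense(); print(s["t"],s["tcp_pos"],s["force"])
np.save("s2.npy",s,allow_pickle=True)
cv2.imwrite("pics/w2.png",vision.camera("wrist"))
E
```

```text
1.45 [ 0.4891 -0.1548  0.1693] [-0.3585 -1.3086 -0.0244]
```

View pics/w2.png

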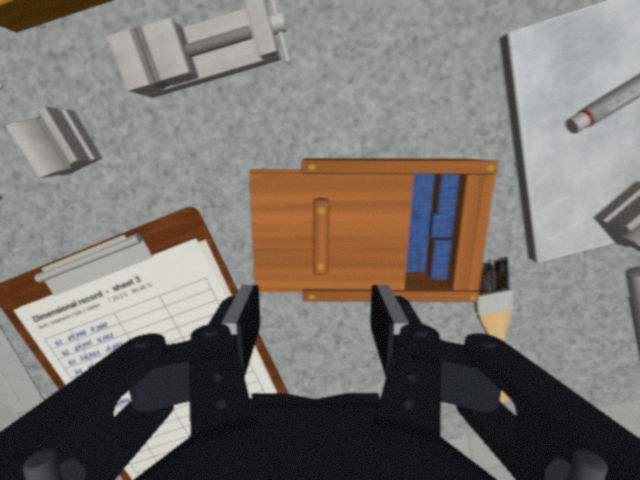

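```bash
python3 - <<'E'
import cv2
a=cv2.imread("pics/w2.png")
cv2.imwrite("pics/w2c.png",cv2.resize(a[150:310,240:510],None,fx=2.9,fy=2.9,interpolation=cv2.INTER_CUBIC))
E
```

```text
(no output)
```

View pics/w2c.png

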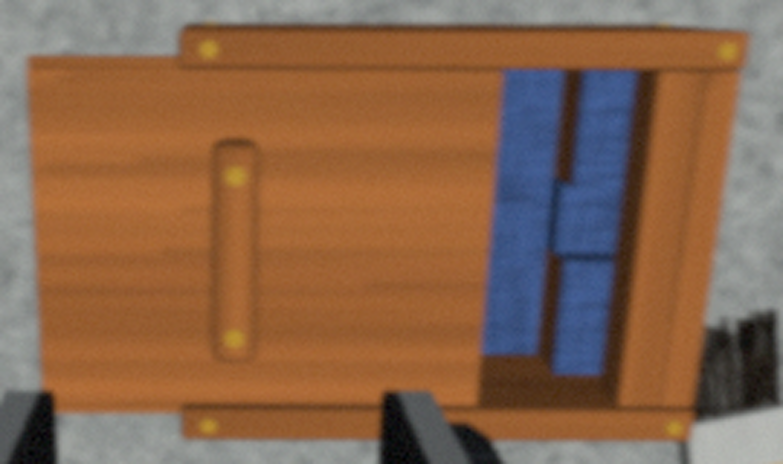

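```bash
python3 - <<'E'
from h import *
s=np.load("s2.npy",allow_pickle=True).item()
w=lambda c:(np.array(c)+.5)/2.9-.5+[240,150]
top=lambda c:(np.array(c)+.5)/6-.5+[210,190]
L=np.array([[58,58,52],[58,-58,52],[-90,58,52],[-90,-58,52]])/1e3
uw=w([[747,35],[690,438],[183,28],[185,437]])
ut=top([[704,203],[612,538],[272,87],[183,424]])
for o in ([("wrist",s,L,uw)],[("wrist",s,L,uw),("top",None,L,ut)]):
    p,r=fit(o,[0.4,-.2,-1.8]); print(p,np.degrees(p[2]));print(r.T)
p1,_=fit([("wrist",s,L,uw)],[0.4,-.2,-1.8])
def loc(P,p):
    d=P[:2]-p[:2];c,s=np.cos(p[2]),np.sin(p[2]);return np.array([c*d[0]+s*d[1],-s*d[0]+c*d[1]])
rb=ray("wrist",w([[235,176],[235,340]]),.064,s);print(rb,rb.mean(0),loc(rb.mean(0),p1))
e=ray("wrist",w([[500,72],[478,405]]),.050,s);print([loc(q,p1) for q in e])
E
```

```text
[ 0.4669 -0.2324 -1.8478] -105.86868660817775
[[ 2.0661  0.3035 -0.6557 -0.9388]
 [-0.9963  1.2331 -0.0448  0.4265]]
[ 0.4672 -0.2319 -1.8455] -105.73660429644735
[[ 1.2486 -0.1142 -1.5488 -1.4158  1.3702  1.4925  0.7902 -0.1569]
 [-1.4929  0.8422 -0.0742  0.405  -0.0952  1.18   -0.0716  0.6414]]
[[ 0.5083 -0.1653  0.064 ]
 [ 0.4652 -0.1536  0.064 ]] [ 0.4867 -0.1595  0.064 ] [-0.0756 -0.0008]
[array([-0.006 ,  0.0472]), array([-0.0043, -0.0478])]
```

```bash
python3 - <<'E'
from h import *
to([.487,-.159,.054],-15.8)
E
```

```text
shift [-0.0008  0.0021  0.1163] rot [0.0005 0.002  0.0022] | 0.116 0.2
```

play_rows --commands '[[[-0.001, 0.002, 0.035, 0, 0, 0.002, 0.04], [-0.001, 0.002, 0.07, 0, 0, 0.002, 0.04], [-0.001, 0.002, 0.095, 0, 0, 0.002, 0.04], [-0.001, 0.002, 0.11, 0, 0, 0.002, 0.04], [-0.001, 0.002, 0.116, 0, 0, 0.002, 0.04], [-0.001, 0.002, 0.116, 0, 0, 0.002, 0.03], [-0.001, 0.002, 0.116, 0, 0, 0.002, 0.0], [-0.001, 0.002, 0.116, 0, 0, 0.002, 0.0], [-0.001, 0.002, 0.116, 0, 0, 0.002, 0.0]]]' --squeeze 20

```text
t: 2.25
tcp_pos: [0.4875, -0.1598, 0.0556]
ee_rot: [0.99, -0.138, 0.0, 0.001]
force: [-0.5, -1.3, 1.6]
finger_gap: 0.0113
```

```bash
python3 - <<'E'
from h import *
s=ctrl.sense(); print(s["t"],s["tcp_pos"],s["force"],s["finger_gap"])
p=np.array([.487,-.159]);d=np.array([np.cos(np.radians(-105.8)),np.sin(np.radians(-105.8))])
q=p-d*.054;print(q)
to([*q,.0545],-15.8)
E
```

```text
2.25 [ 0.4875 -0.1598  0.0556] [-0.4727 -1.2794  1.6075] 0.01127289830808209
[ 0.5017 -0.107 ]
shift [-0.0008 -0.0547  0.001 ] rot [ 0.001  -0.0004 -0.0003] | 0.055 0.1
```

play_rows --commands '[[[0, -0.008, 0, 0, 0, 0, 0.0], [0, -0.02, 0, 0, 0, 0, 0.0], [0, -0.032, 0, 0, 0, 0, 0.0], [0, -0.043, 0, 0, 0, 0, 0.0], [0, -0.05, 0, 0, 0, 0, 0.0], [0, -0.054, 0, 0, 0, 0, 0.0], [0, -0.054, 0, 0, 0, 0, 0.0], [0, -0.054, 0, 0, 0, 0, 0.0]]]'

```text
t: 2.92
tcp_pos: [0.5024, -0.1068, 0.0556]
ee_rot: [0.991, -0.137, 0.0, 0.0]
force: [-0.7, 0.6, -4.3]
finger_gap: 0.0109
```

```bash
python3 - <<'E'
from h import *
s=ctrl.sense(); print(s["t"],s["tcp_pos"],s["force"],s["finger_gap"])
cv2.imwrite("pics/t3.png",cv2.resize(vision.camera("top")[180:300,190:350],None,fx=4,fy=4,interpolation=cv2.INTER_CUBIC))
E
```

```text
2.9167 [ 0.5024 -0.1068  0.0556] [-0.7451  0.6377 -4.2579] 0.010870646062958502
```

View pics/t3.png

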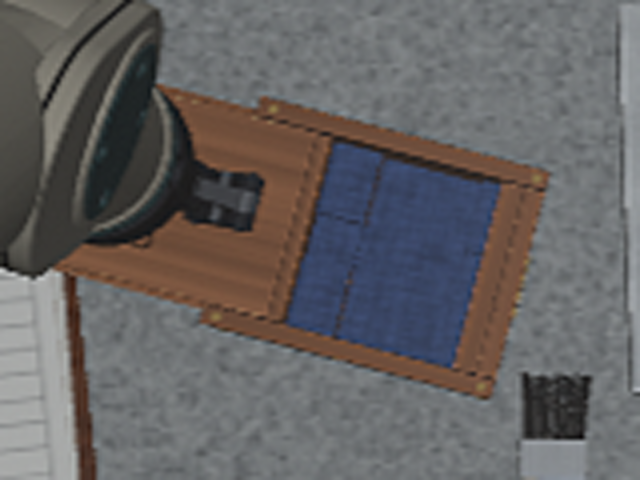

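The cover's front edge now lies behind the block's face: a strip of block shows between (300,230) and (350,240). The groove is fully uncovered. Now to release and go to the gauge.

```bash
python3 - <<'E'
from h import *
to([.5305,-.4208,.16],107.5)
E
```

```text
shift [ 0.1125  0.2941 -0.1043] rot [ 0.0003  0.0003 -2.1517] | 0.332 123.3
```

play_rows --commands '[[[0, 0, 0, 0, 0, 0, 0.045], [0, 0, 0, 0, 0, 0, 0.045], [0, 0, -0.01, 0, 0, 0, 0.045], [0, 0, -0.04, 0, 0, 0, 0.045], [0, 0, -0.075, 0, 0, -0.06, 0.045], [0, 0.02, -0.105, 0, 0, -0.17, 0.045], [0.01, 0.055, -0.11, 0, 0, -0.29, 0.045], [0.02, 0.09, -0.11, 0, 0, -0.41, 0.045], [0.035, 0.125, -0.11, 0, 0, -0.53, 0.045], [0.045, 0.155, -0.11, 0, 0, -0.65, 0.045]]]'

```text
t: 3.8
tcp_pos: [0.5036, -0.2724, 0.1676]
ee_rot: [0.982, 0.188, 0.001, 0.002]
force: [0.7, -0.5, -0.2]
finger_gap: 0.045
```

```bash
python3 - <<'E'
from h import *
s=ctrl.sense(); print(s["t"],s["tcp_pos"],s["joints"])
to([.5305,-.4208,.16],107.5)
E
```

```text
3.8 [ 0.5036 -0.2724  0.1676] [ 0.4587  0.5937 -0.02    1.8072  0.0193  0.7371 -0.7646]
shift [-0.0299  0.1478  0.0081] rot [ 0.0041  0.002  -1.4978] | 0.151 85.8
```

play_rows --commands '[[[-0.006, 0.03, 0.004, 0, 0, -0.12, 0.045], [-0.012, 0.06, 0.008, 0, 0, -0.24, 0.045], [-0.02, 0.09, 0.008, 0, 0, -0.36, 0.045], [-0.025, 0.12, 0.008, 0, 0, -0.48, 0.045], [-0.03, 0.14, 0.008, 0, 0, -0.6, 0.045], [-0.03, 0.148, 0.008, 0, 0, -0.72, 0.045], [-0.03, 0.148, 0.008, 0, 0, -0.84, 0.045], [-0.03, 0.148, 0.008, 0, 0, -0.96, 0.045], [-0.03, 0.148, 0.008, 0, 0, -1.08, 0.045], [-0.03, 0.148, 0.008, 0, 0, -1.2, 0.045]]]'

```text
t: 4.63
tcp_pos: [0.5298, -0.4221, 0.1611]
ee_rot: [0.703, 0.711, -0.001, 0.003]
force: [-1.1, -0.7, 0.5]
finger_gap: 0.0451
```

play_rows --commands '[[[0, 0, 0, 0, 0, -0.12, 0.045], [0, 0, 0, 0, 0, -0.23, 0.045], [0, 0, 0, 0, 0, -0.28, 0.045], [0, 0, 0, 0, 0, -0.3, 0.045], [0, 0, 0, 0, 0, -0.3, 0.045], [0, 0, 0, 0, 0, -0.3, 0.045]]]'

```text
t: 5.13
tcp_pos: [0.5295, -0.4226, 0.1616]
ee_rot: [0.589, 0.808, -0.002, 0.003]
force: [0.0, -0.6, 0.7]
finger_gap: 0.0453
```

```bash
python3 - <<'E'
from h import *
s=ctrl.sense(); print(s["t"],s["tcp_pos"],s["joints"])
np.save("s4.npy",s,allow_pickle=True)
a=vision.camera("wrist");cv2.imwrite("pics/w4.png",a)
E
```

```text
5.1333 [ 0.5295 -0.4226  0.1616] [ 0.875   0.7722 -0.4409  1.4973  0.3788  0.952   0.6338]
```

View pics/w4.png

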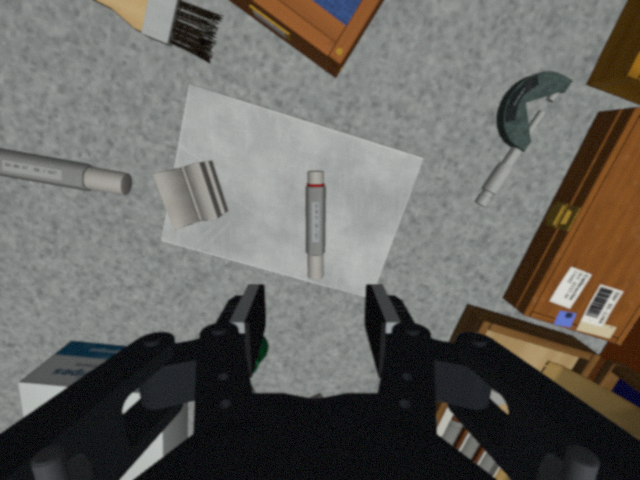

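```bash
python3 - <<'E'
from h import *
a=cv2.imread("pics/w4.png")
cv2.imwrite("pics/w4c.png",cv2.resize(a[160:290,260:370],None,fx=4.5,fy=4.5,interpolation=cv2.INTER_CUBIC))
E
```

```text
(no output)
```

View pics/w4c.png

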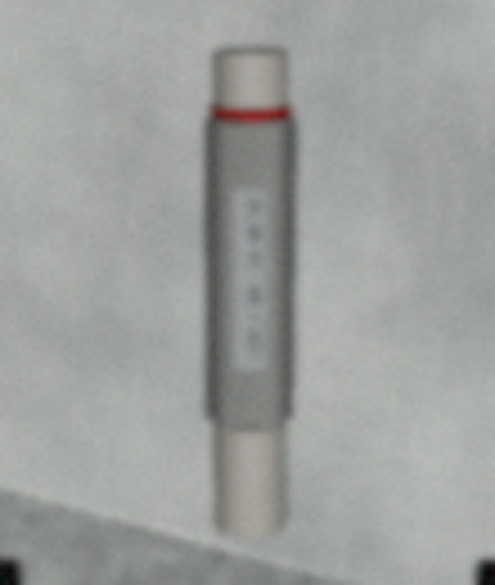

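```bash
python3 - <<'E'
from h import *
s=np.load("s4.npy",allow_pickle=True).item()
w=lambda c:(np.array(c)+.5)/4.5-.5+[260,160]
e=ray("wrist",w([[251,50],[250,530],[251,112],[250,424]]),.0225,s)
ax=(e[0]-e[1])/np.linalg.norm(e[0]-e[1])
print(e,np.linalg.norm(e[0]-e[1]),np.linalg.norm(e[2]-e[3]),"c ends",e[:2].mean(0),"c handle",e[2:].mean(0)-ax*.005,np.degrees(np.arctan2(ax[1],ax[0])))
c=(e[:2].mean(0)+e[2:].mean(0)-ax*.005)/2; g=c+ax*.003; print(c,g)
print(R.from_quat(s["ee_rot"]).as_matrix())
to([g[0],g[1],.018],np.degrees(np.arctan2(ax[1],ax[0])))
E
```

```text
[[ 0.5141 -0.3766  0.0225]
 [ 0.5426 -0.4659  0.0225]
 [ 0.5175 -0.3873  0.0225]
 [ 0.5358 -0.4448  0.0225]] 0.09369768538069417 0.06034290307057613 c ends [ 0.5283 -0.4212  0.0225] c handle [ 0.5282 -0.4208  0.0225] 107.68265797717099
[ 0.5283 -0.421   0.0225] [ 0.5273 -0.4182  0.0225]
[[-0.3051  0.9523  0.0024]
 [ 0.9523  0.3051 -0.0057]
 [-0.0062  0.0005 -1.    ]]
shift [ 0.0056 -0.001   0.1435] rot [0.0005 0.006  0.002 ] | 0.144 0.4
```

play_rows --commands '[[[0.002, -0.001, 0.035, 0, 0.006, 0.002, 0.045], [0.004, -0.001, 0.07, 0, 0.006, 0.002, 0.045], [0.006, -0.001, 0.105, 0, 0.006, 0.002, 0.045], [0.006, -0.001, 0.13, 0, 0.006, 0.002, 0.04], [0.006, -0.001, 0.14, 0, 0.006, 0.002, 0.035], [0.006, -0.001, 0.1435, 0, 0.006, 0.002, 0.03], [0.006, -0.001, 0.1435, 0, 0.006, 0.002, 0.03]]]'

```text
t: 5.77
tcp_pos: [0.5275, -0.4179, 0.018]
ee_rot: [0.59, 0.807, 0.0, 0.0]
force: [-1.1, -0.2, 1.1]
finger_gap: 0.0301
```

```bash
python3 - <<'E'
from h import *
s=ctrl.sense(); print(s["t"],s["tcp_pos"],s["force"],s["finger_gap"])
np.save("s5.npy",s,allow_pickle=True)
a=vision.camera("wrist");cv2.imwrite("pics/w5.png",a)
E
```

```text
5.7667 [ 0.5275 -0.4179  0.018 ] [-1.139  -0.1982  1.1487] 0.03014432564229392
```

View pics/w5.png

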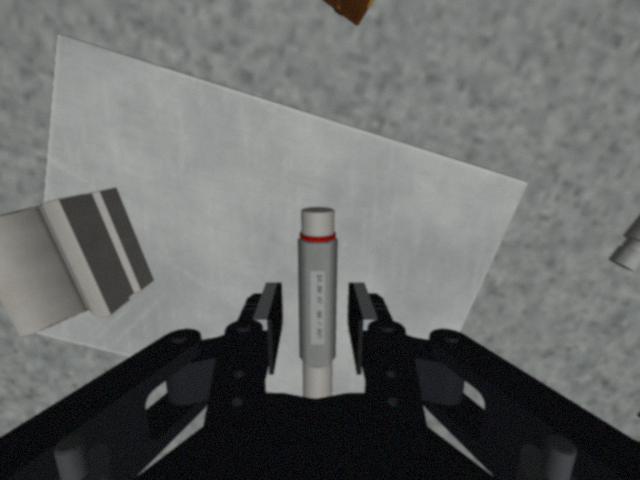

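The gauge sits centred between the pads at (318,310). The plug handle is between the fingers, which span x of about 275 to 355. I'll close on it, then lift gently.

play_rows --commands '[[[0, 0, 0, 0, 0, 0, 0.01], [0, 0, 0, 0, 0, 0, 0.0], [0, 0, 0, 0, 0, 0, 0.0], [0, 0, 0, 0, 0, 0, 0.0], [0, 0, 0, 0, 0, 0, 0.0]]]' --squeeze 60

```text
t: 6.23
tcp_pos: [0.5297, -0.4193, 0.0216]
ee_rot: [0.59, 0.807, 0.0, 0.003]
force: [-0.4, 0.3, 6.5]
finger_gap: 0.0129
```

play_rows --commands '[[[0, 0, -0.005, 0, 0, 0, 0.0], [0, 0, -0.02, 0, 0, 0, 0.0], [0, 0, -0.045, 0, 0, 0, 0.0], [0, 0, -0.075, 0, 0, 0, 0.0], [0, 0, -0.1, 0, 0, 0, 0.0], [0, 0, -0.115, 0, 0, 0, 0.0], [0, 0, -0.12, 0, 0, 0, 0.0], [0, 0, -0.12, 0, 0, 0, 0.0]]]'

```text
t: 6.9
tcp_pos: [0.5299, -0.4196, 0.1441]
ee_rot: [0.59, 0.807, 0.0, 0.005]
force: [-0.2, 0.7, -1.7]
finger_gap: 0.0133
```

```bash
python3 - <<'E'
from h import *
s=ctrl.sense(); print(s["t"],s["tcp_pos"],s["force"],s["finger_gap"],s["joints"])
np.save("s6.npy",s,allow_pickle=True)
a=vision.camera("wrist");cv2.imwrite("pics/w6.png",a[150:420,170:470])
b=vision.camera("side");cv2.imwrite("pics/s6.png",cv2.resize(b[100:300,240:440],None,fx=3,fy=3))
to([.467,-.232,.16],74.2)
E
```

```text
6.9 [ 0.5299 -0.4196  0.1441] [-0.2219  0.6525 -1.711 ] 0.013278530713522259 [ 0.8718  0.7875 -0.4358  1.5214  0.3894  0.909   0.6182]
shift [ 0.1964 -0.0018 -0.0197] rot [0.0044 0.003  0.5836] | 0.197 33.4
```

View pics/w6.png

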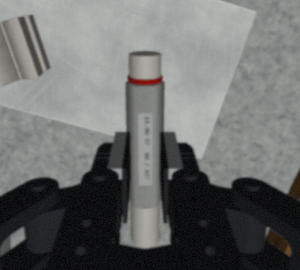

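View pics/s6.png

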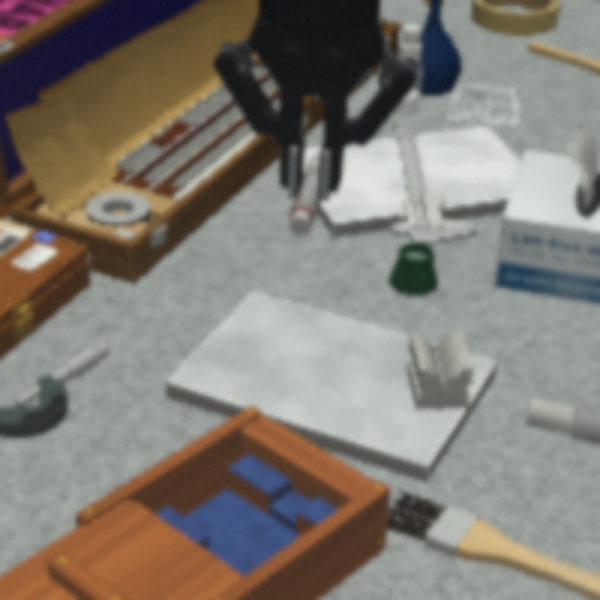

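```bash
python3 - <<'E'
import cv2,numpy as np
a=cv2.imread("pics/w5.png")[195:405,265:370]; b=cv2.imread("pics/w6.png")[45:255,95:200]
cv2.imwrite("pics/cmp6.png",cv2.resize(np.hstack([a,b]),None,fx=2.8,fy=2.8,interpolation=cv2.INTER_CUBIC))
E
```

```text
(no output)
```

View pics/cmp6.png

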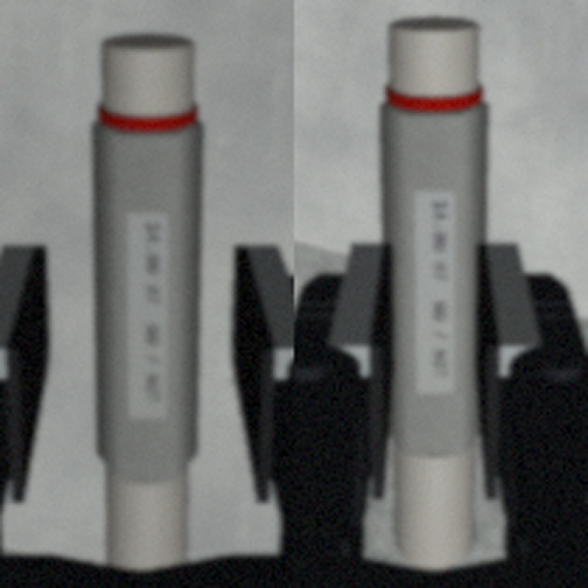

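```bash
python3 - <<'E'
from h import *
s5=np.load("s5.npy",allow_pickle=True).item();s6=np.load("s6.npy",allow_pickle=True).item()
a=lambda c:(np.array(c)+.5)/2.8-.5+[265,195]
b=lambda c:(np.array(c)-[294,0]+.5)/2.8-.5+[265,195]
e5=ray("wrist",a([[149,128],[147,482]]),.030,s5);e6=ray("wrist",b([[436,107],[434,457]]),s6["tcp_pos"][2]+.0084,s6)
for e,s in((e5,s5),(e6,s6)):
    R0=R.from_quat(s["ee_rot"]);t=R0.inv().apply(e-s["tcp_pos"]);print(e,t,np.linalg.norm(e[0]-e[1]),"centre tool x",t[:,0].mean()-.005)
print(np.degrees(R.from_quat(s6["ee_rot"]).as_euler("ZYX")))
E
```

```text
[[ 0.5181 -0.3876  0.03  ]
 [ 0.5359 -0.444   0.03  ]] [[ 0.0316  0.0002 -0.012 ]
 [-0.0274  0.0001 -0.012 ]] 0.059075435950045226 centre tool x -0.002902043166425031
[[ 0.5188 -0.3874  0.1525]
 [ 0.5365 -0.4441  0.1525]] [[ 0.0339 -0.0008 -0.0087]
 [-0.0254 -0.0011 -0.0082]] 0.05935080509154822 centre tool x -0.0007486259151705853
[107.6301   0.4602 179.6379]
```

```bash
cat >> h.py <<'E'
CASE=[.4675,-.2315,np.radians(-105.8)]
G=np.array([-.0007,0,-.001])
def gto(cx,cz,tilt,cy=0,dz=0,s=None,case=None):
    case=case or CASE
    C=pose2(case,[[cx,cy,cz]])[0]; psi=np.degrees(case[2])+180
    tcp=C-Rt(psi,tilt).apply(G); print("C",C,"tcp",tcp); to(tcp,psi,tilt,s)
E
python3 - <<'E'
from h import *
gto(-.037,.111,0); gto(-.037,.111,27)
E
```

```text
C [ 0.4776 -0.1959  0.111 ] tcp [ 0.4778 -0.1952  0.11  ]
shift [0.2284 0.0194 0.0303] rot [0.0044 0.003  0.5836] | 0.231 33.4
C [ 0.4776 -0.1959  0.111 ] tcp [ 0.4779 -0.1949  0.1104]
shift [0.2287 0.0197 0.0298] rot [-0.1332  0.4607  0.5738] | 0.232 42.8
```

play_rows --commands '[[[0.01, 0, 0, 0, 0, 0.04, 0.0], [0.03, 0.002, 0, 0, 0, 0.1, 0.0], [0.06, 0.005, 0, 0, 0, 0.18, 0.0], [0.09, 0.008, 0, 0, 0, 0.26, 0.0], [0.12, 0.01, 0, 0, 0, 0.34, 0.0], [0.15, 0.013, 0, 0, 0, 0.42, 0.0], [0.18, 0.015, 0, 0, 0, 0.5, 0.0], [0.21, 0.018, 0, 0.004, 0.003, 0.56, 0.0], [0.228, 0.019, 0, 0.004, 0.003, 0.584, 0.0], [0.228, 0.019, 0, 0.004, 0.003, 0.584, 0.0]]]'

```text
t: 7.83
tcp_pos: [0.4753, -0.1902, 0.1391]
ee_rot: [0.796, 0.605, -0.001, -0.003]
force: [0.1, 0.2, -1.4]
finger_gap: 0.013
```

play_rows --commands '[[[0, 0, 0, 0, 0, 0, 0.0], [0, 0, 0, 0, 0, 0, 0.0]]]'

```text
t: 8.0
tcp_pos: [0.4747, -0.1898, 0.1382]
ee_rot: [0.796, 0.606, -0.001, -0.004]
force: [-0.3, -0.7, -0.7]
finger_gap: 0.0132
```

```bash
python3 - <<'E'
from h import *
s=ctrl.sense(); print(s["t"],s["tcp_pos"],s["force"],s["finger_gap"],s["joints"],s["joint_vel"])
np.save("s7.npy",s,allow_pickle=True)
a=vision.camera("wrist");cv2.imwrite("pics/w7.png",a)
gto(-.037,.111,0); gto(-.037,.111,27)
E
```

```text
8.0 [ 0.4747 -0.1898  0.1382] [-0.3017 -0.7245 -0.6588] 0.013238803603657553 [ 0.503   0.5809 -0.2588  1.9808  0.2409  0.6165 -0.1833] [ 0.0203  0.0016  0.0089 -0.0192  0.0034 -0.0012 -0.0007]
C [ 0.4776 -0.1959  0.111 ] tcp [ 0.4778 -0.1952  0.11  ]
shift [-0.0037  0.0041  0.0283] rot [-0.0064 -0.0023  0.0049] | 0.029 0.5
C [ 0.4776 -0.1959  0.111 ] tcp [ 0.4779 -0.1949  0.1104]
shift [-0.0033  0.0041  0.0279] rot [-0.0074  0.469   0.0033] | 0.028 26.9
```

View pics/w7.png

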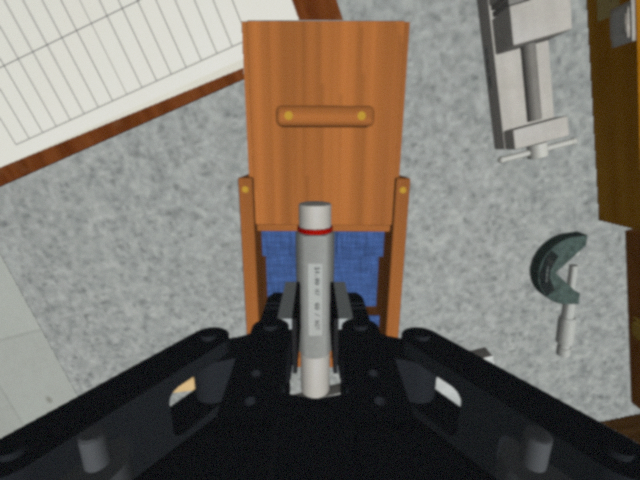

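```bash
python3 - <<'E'
import cv2
a=cv2.imread("pics/w7.png")
cv2.imwrite("pics/w7c.png",cv2.resize(a[165:345,225:425],None,fx=4,fy=3.3,interpolation=cv2.INTER_CUBIC))
E
```

```text
(no output)
```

View pics/w7c.png

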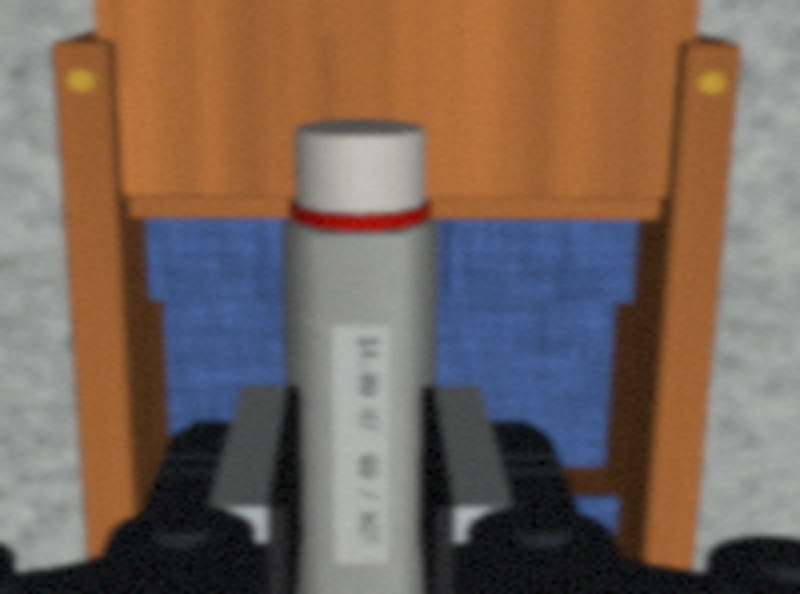

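```bash
python3 - <<'E'
from h import *
s=np.load("s7.npy",allow_pickle=True).item()
w=lambda c:(np.array(c)+.5)/[4,3.3]-.5+[225,165]
e=ray("wrist",w([[53,47],[738,47],[88,555],[695,565]]),.052,s)
p=CASE;c,sn=np.cos(p[2]),np.sin(p[2])
for q in e:
    d=q[:2]-p[:2]; print(np.array([c*d[0]+sn*d[1],-sn*d[0]+c*d[1]])*1e3)
for i,j in((0,2),(1,3)):
    v=e[j]-e[i];print(np.degrees(np.arctan2(v[1],v[0])))
E
```

```text
[-88.719  -57.9692]
[-89.5238  56.9306]
[ 27.3386 -57.5821]
[28.6437 58.2578]
-105.60888738221261
-105.15650368733263
```

```bash
sed -i 's/^CASE=.*/CASE=[.4674,-.232,np.radians(-105.6)]/' h.py; python3 - <<'E'
from h import *
gto(-.037,.111,27)
E
```

```text
C [ 0.4774 -0.1964  0.111 ] tcp [ 0.4776 -0.1953  0.1104]
shift [-0.0038  0.004   0.0279] rot [-0.0066  0.469  -0.0001] | 0.028 26.9
```

play_rows --commands '[[[0, 0.001, 0, 0, 0.06, 0, 0.0], [-0.001, 0.002, 0, -0.002, 0.14, 0, 0.0], [-0.002, 0.003, 0.003, -0.004, 0.22, 0, 0.0], [-0.003, 0.004, 0.01, -0.006, 0.3, 0, 0.0], [-0.004, 0.004, 0.018, -0.006, 0.38, 0, 0.0], [-0.004, 0.004, 0.025, -0.0065, 0.44, 0, 0.0], [-0.004, 0.004, 0.028, -0.0065, 0.469, 0, 0.0], [-0.004, 0.004, 0.028, -0.0065, 0.469, 0, 0.0], [-0.004, 0.004, 0.028, -0.0065, 0.469, 0, 0.0]]]'

```text
t: 8.8
tcp_pos: [0.4774, -0.1959, 0.11]
ee_rot: [0.775, 0.587, 0.186, -0.141]
force: [-0.1, 0.0, 0.2]
finger_gap: 0.0133
```

```bash
python3 - <<'E'
from h import *
s=ctrl.sense(); print(s["t"],s["tcp_pos"],s["force"],s["finger_gap"],s["joints"])
b=vision.camera("side");cv2.imwrite("pics/s8.png",cv2.resize(b[130:330,220:420],None,fx=3,fy=3,interpolation=cv2.INTER_CUBIC))
gto(-.037,.111,27);gto(-.037,.0613,27)
E
```

```text
8.8 [ 0.4774 -0.1959  0.11  ] [-0.1428  0.0337  0.1692] 0.013312885383782658 [ 1.0171  0.802  -0.6226  1.8957 -0.036   0.6744  0.2817]
C [ 0.4774 -0.1964  0.111 ] tcp [ 0.4776 -0.1953  0.1104]
shift [-0.0004 -0.0002  0.    ] rot [-0.      0.0004  0.0006] | 0.0 0.0
C [ 0.4774 -0.1964  0.0613] tcp [ 0.4776 -0.1953  0.0607]
shift [-0.023  -0.0002  0.0443] rot [-0.      0.0004  0.0006] | 0.05 0.0
```

View pics/s8.png

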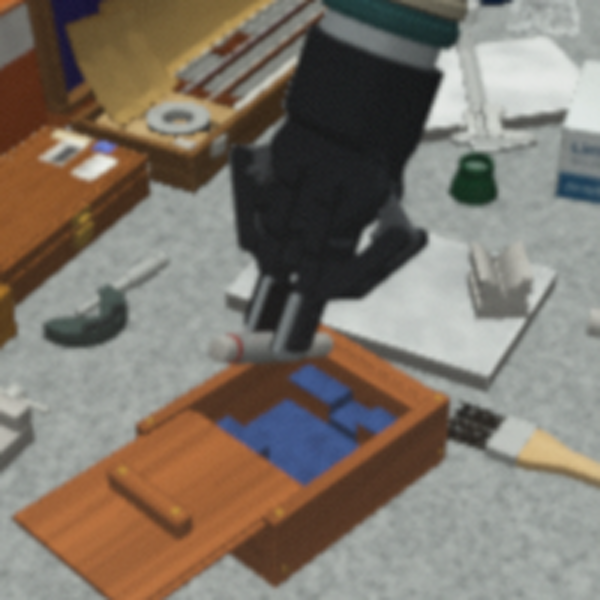

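The gauge is held tilted, with the red end up at (228,346) and the lip end low at (325,345) over the case. I'll check that against the model projection.

```bash
python3 - <<'E'
from h import *
s=ctrl.sense();R0=R.from_quat(s["ee_rot"])
b=cv2.imread("pics/s8.png")
for x in(-.046,-.024,.034,.046):
    P=s["tcp_pos"]+R0.apply(G+[x,0,0]);uv=proj("side",P)[0];q=(uv-[220,130]+.5)*3-.5;print(x,P,q)
    cv2.circle(b,tuple(int(v) for v in q),4,(0,255,0),1)
    for sg in(-7,7):
        q=(proj("side",P+R0.apply([0,0,sg/1e3]))[0]-[220,130]+.5)*3-.5;cv2.circle(b,tuple(int(v) for v in q),2,(0,255,255),-1)
cv2.imwrite("pics/s8o.png",cv2.resize(b[280:420,150:400],None,fx=3,fy=3))
E
```

```text
-0.046 [ 0.4667 -0.2355  0.0904] [319.9908 342.8439]
-0.024 [ 0.4719 -0.2166  0.1003] [296.2958 344.2301]
0.034 [ 0.4858 -0.1669  0.1266] [228.5562 348.1933]
0.046 [ 0.4887 -0.1566  0.1321] [213.4931 349.0745]
```

View pics/s8o.png

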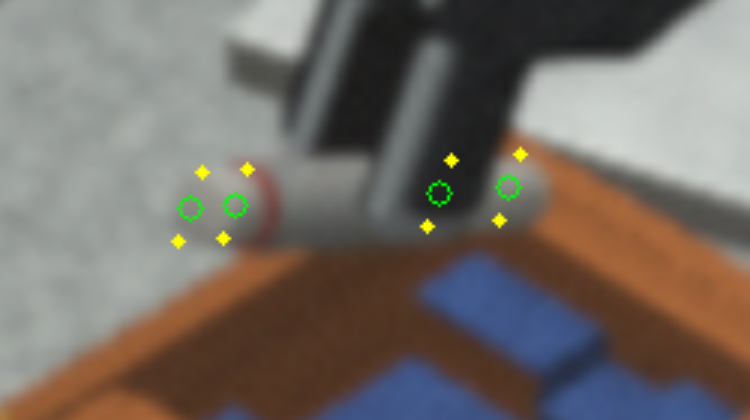

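```bash
cat >> h.py <<'E'
def wire(b,n,s,f,off,z,g=None,pitch=0):
    g=G if g is None else g
    R0=R.from_quat(s["ee_rot"]); Rp=R.from_euler("y",pitch,degrees=True); t=np.linspace(0,2*np.pi,60)
    for x,r in((-.046,.007),(-.024,.008),(.034,.008),(.046,.007)):
        P=s["tcp_pos"]+R0.apply(np.array(g)+Rp.apply(np.c_[np.full(60,x),r*np.cos(t),r*np.sin(t)]))
        q=(proj(n,P,s)-off+.5)*f-.5
        cv2.polylines(b,[np.round(q*16).astype(int).reshape(-1,1,2)],True,(0,255,0),1,cv2.LINE_AA,4)
E
python3 - <<'E'
from h import *
s=ctrl.sense()
b=cv2.imread("pics/s8.png")[280:420,150:400];b=cv2.resize(b,None,fx=3,fy=3)
wire(b,"side",s,9,np.array([220+50,130+280/3]),0)
cv2.imwrite("pics/s8p.png",b)
a=vision.camera("wrist")[180:420,230:400];a=cv2.resize(a,None,fx=2.5,fy=2.5,interpolation=cv2.INTER_CUBIC);wire(a,"wrist",s,2.5,np.array([230,180]),0)
cv2.imwrite("pics/w8p.png",a)
E
```

```text
(no output)
```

View pics/s8p.png

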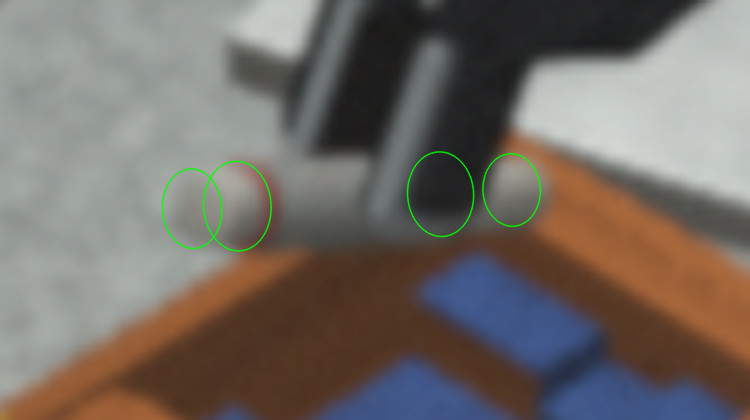

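View pics/w8p.png

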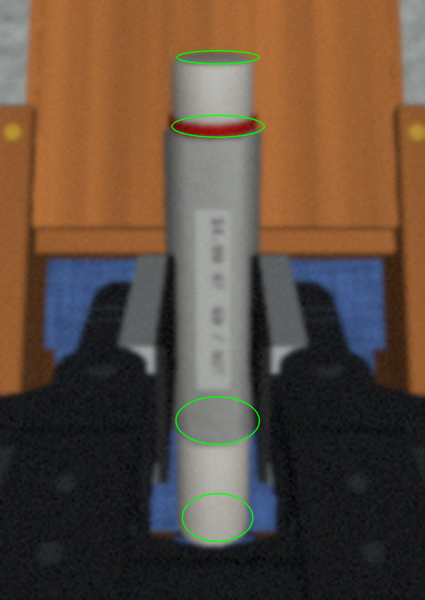

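The wireframe matches the held gauge in both views to within about 1 to 2 mm. Next I'll descend and slide the end under the lip.

play_rows --commands '[[[-0.004, 0, 0.008, 0, 0, 0, 0.0], [-0.011, 0, 0.021, 0, 0, 0, 0.0], [-0.017, 0, 0.033, 0, 0, 0, 0.0], [-0.022, 0, 0.042, 0, 0, 0, 0.0], [-0.023, 0, 0.0445, 0, 0, 0, 0.0], [-0.03, 0, 0.0445, 0, 0, 0, 0.0], [-0.038, 0, 0.0445, 0, 0, 0, 0.0], [-0.043, 0, 0.0445, 0, 0, 0, 0.0], [-0.043, 0, 0.0445, 0, 0, 0, 0.0], [-0.043, 0, 0.0445, 0, 0, 0, 0.0]]]'

```text
t: 9.73
tcp_pos: [0.4734, -0.2129, 0.052]
ee_rot: [0.774, 0.588, 0.186, -0.14]
force: [-0.5, -0.3, -0.8]
finger_gap: 0.0132
```

```bash
python3 - <<'E'
from h import *
s=ctrl.sense(); print(s["t"],s["tcp_pos"],s["force"],s["finger_gap"])
b=vision.camera("side")[170:290,260:400];b=cv2.resize(b,None,fx=5,fy=5,interpolation=cv2.INTER_CUBIC);wire(b,"side",s,5,np.array([260,170]),0)
cv2.imwrite("pics/s9.png",b)
gto(-.0015,.0431,27)
E
```

```text
9.7333 [ 0.4734 -0.2129  0.052 ] [-0.4962 -0.258  -0.7541] 0.013191708336309069
C [ 0.4678 -0.2306  0.0431] tcp [ 0.4681 -0.2295  0.0425]
shift [-0.0204 -0.0007  0.0004] rot [0.0007 0.0007 0.0016] | 0.02 0.1
```

View pics/s9.png

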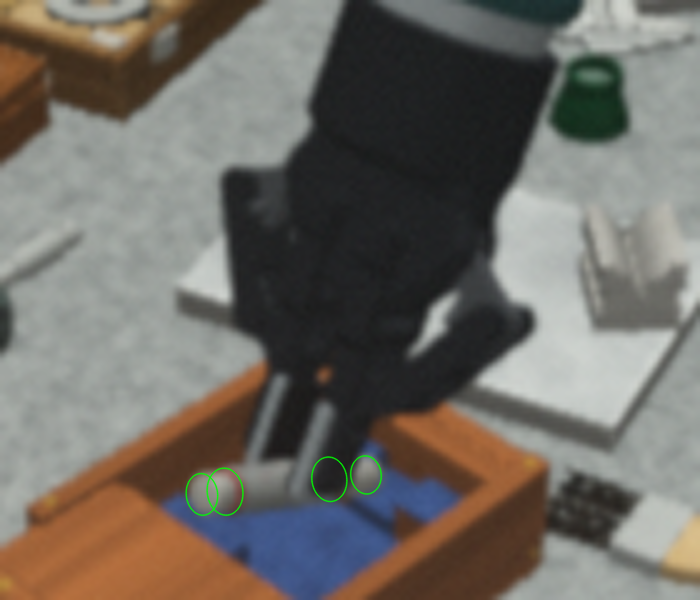

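play_rows --commands '[[[-0.004, 0, 0, 0, 0, 0, 0.0], [-0.008, -0.0005, 0, 0, 0, 0.001, 0.0], [-0.013, -0.0005, 0, 0, 0, 0.001, 0.0], [-0.017, -0.0005, 0, 0, 0, 0.001, 0.0], [-0.02, -0.0005, 0, 0, 0, 0.001, 0.0], [-0.02, -0.0005, 0, 0, 0, 0.001, 0.0]]]'

```text
t: 10.28
tcp_pos: [0.4679, -0.2303, 0.0426]
ee_rot: [0.775, 0.588, 0.186, -0.141]
force: [-0.5, -0.3, -1.1]
finger_gap: 0.013
```

```bash
python3 - <<'E'
from h import *
s=ctrl.sense(); print(s["t"],s["tcp_pos"],s["force"],s["torque"],s["finger_gap"])
b=vision.camera("side")[170:290,260:400];b=cv2.resize(b,None,fx=5,fy=5,interpolation=cv2.INTER_CUBIC);wire(b,"side",s,5,np.array([260,170]),0)
cv2.imwrite("pics/s10.png",b)
a=vision.camera("wrist")[150:420,210:420];a=cv2.resize(a,None,fx=2.2,fy=2.2,interpolation=cv2.INTER_CUBIC);wire(a,"wrist",s,2.2,np.array([210,150]),0)
cv2.imwrite("pics/w10.png",a)
gto(-.0015,.0431,27)
E
```

```text
10.2833 [ 0.4679 -0.2303  0.0426] [-0.5109 -0.3204 -1.1027] [-0.57    0.1942 -0.0629] 0.01296958251200089
C [ 0.4678 -0.2306  0.0431] tcp [ 0.4681 -0.2295  0.0425]
shift [-0.0004 -0.0001  0.0004] rot [0.0006 0.0005 0.0003] | 0.001 0.0
```

View pics/s10.png

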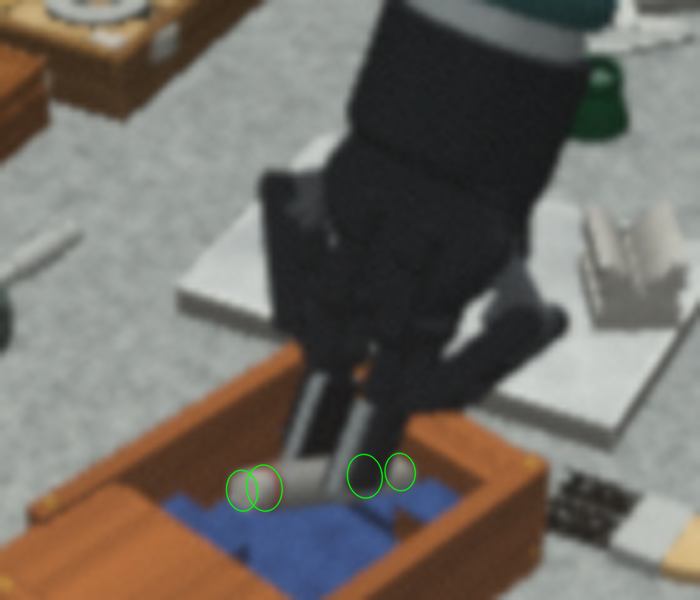

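View pics/w10.png

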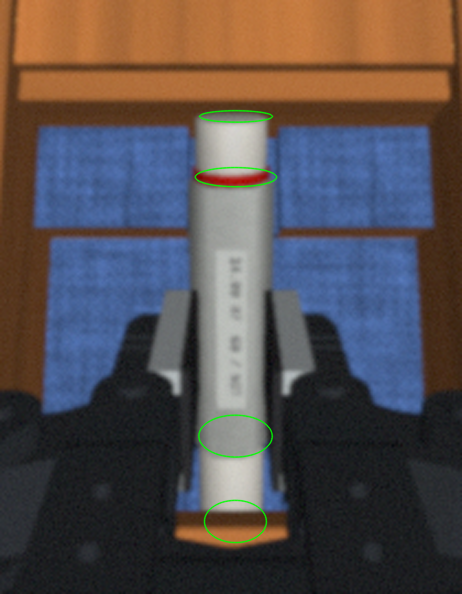

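The lip at (232,525) now occludes the gauge's end, so it is tucked under. Contact force is about 0. Next I'll level it with stepwise waypoints.

```bash
cat > lv.py <<'E'
from h import *
import sys
def lv(ths,cl,cx=-.0015):
    s=ctrl.sense();R0=R.from_quat(s["ee_rot"]);psi=np.degrees(CASE[2])+180
    for th,c in zip(ths,cl):
        t=np.radians(th);cz=.014+c+max(.046*np.sin(t)+.007*np.cos(t),.0075)
        C=pose2(CASE,[[cx,0,cz]])[0];Rn=Rt(psi,th);tcp=C-Rn.apply(G)
        print(th,R0.inv().apply(tcp-s["tcp_pos"]).round(4),(R0.inv()*Rn).as_rotvec().round(4),tcp)
E
python3 - <<'E'
from lv import *
lv([24,20,16,12,9],[.002,.002,.002,.002,.002])
E
```

```text
24 [-0.0013 -0.0001  0.0022] [ 0.0006 -0.0519  0.0003] [ 0.4681 -0.2295  0.0405]
20 [-0.0027 -0.0001  0.0047] [ 0.0006 -0.1217  0.0003] [ 0.4681 -0.2296  0.0376]
16 [-0.0041 -0.0001  0.0073] [ 0.0006 -0.1915  0.0003] [ 0.4681 -0.2296  0.0346]
12 [-0.0055 -0.0001  0.01  ] [ 0.0007 -0.2613  0.0002] [ 0.468  -0.2297  0.0316]
9 [-0.0066 -0.0001  0.0121] [ 0.0007 -0.3137  0.0002] [ 0.468  -0.2297  0.0292]
```

play_rows --commands '[[[-0.0013, 0, 0.0022, 0, -0.052, 0, 0.0], [-0.0027, 0, 0.0047, 0, -0.122, 0, 0.0], [-0.0034, 0, 0.006, 0, -0.157, 0, 0.0], [-0.0041, 0, 0.0073, 0, -0.192, 0, 0.0], [-0.0048, 0, 0.0087, 0, -0.226, 0, 0.0], [-0.0055, 0, 0.01, 0, -0.261, 0, 0.0], [-0.0066, 0, 0.012, 0, -0.314, 0, 0.0], [-0.0066, 0, 0.012, 0, -0.314, 0, 0.0], [-0.0066, 0, 0.012, 0, -0.314, 0, 0.0]]]'

```text
t: 11.13
tcp_pos: [0.4687, -0.2282, 0.0297]
ee_rot: [0.793, 0.604, 0.063, -0.047]
force: [0.2, -0.7, -0.7]
finger_gap: 0.0131
```

```bash
python3 - <<'E'
from lv import *
s=ctrl.sense(); print(s["t"],s["tcp_pos"],s["force"],s["torque"],s["finger_gap"])
b=vision.camera("side")[190:290,260:400];b=cv2.resize(b,None,fx=5,fy=5,interpolation=cv2.INTER_CUBIC);wire(b,"side",s,5,np.array([260,190]),0)
cv2.imwrite("pics/s11.png",b)
a=vision.camera("wrist")[150:420,210:420];a=cv2.resize(a,None,fx=2.2,fy=2.2,interpolation=cv2.INTER_CUBIC);wire(a,"wrist",s,2.2,np.array([210,150]),0)
cv2.imwrite("pics/w11.png",a)
lv([9,6,3,0,0],[.002,.0015,.001,.001,0.])
E
```

```text
11.1333 [ 0.4687 -0.2282  0.0297] [ 0.1858 -0.6561 -0.7217] [-0.2027  0.0509 -0.005 ] 0.013142560821137744
9 [ 0.0004 -0.0002  0.0002] [ 0.0007 -0.0004 -0.0002] [ 0.468  -0.2297  0.0292]
6 [-0.0001 -0.0002  0.003 ] [ 0.0007 -0.0528 -0.0002] [ 0.468  -0.2298  0.0263]
3 [-0.0006 -0.0002  0.0059] [ 0.0007 -0.1051 -0.0003] [ 0.468  -0.2298  0.0234]
0 [-0.001  -0.0002  0.0078] [ 0.0007 -0.1575 -0.0003] [ 0.468  -0.2299  0.0215]
0 [-0.0011 -0.0002  0.0088] [ 0.0007 -0.1575 -0.0003] [ 0.468  -0.2299  0.0205]
```

View pics/s11.png

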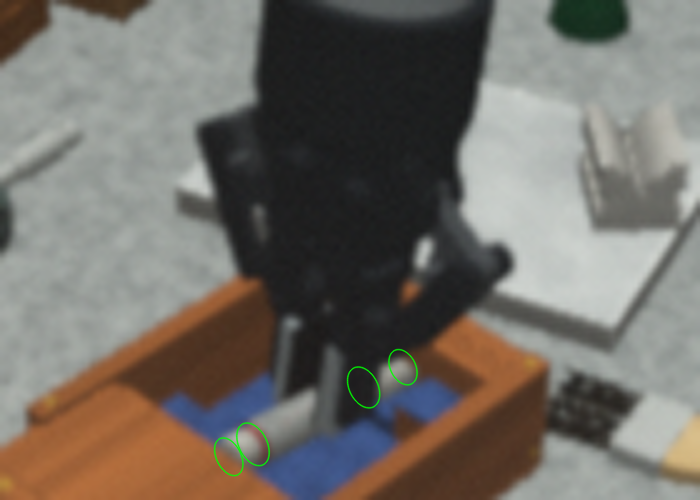

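View pics/w11.png

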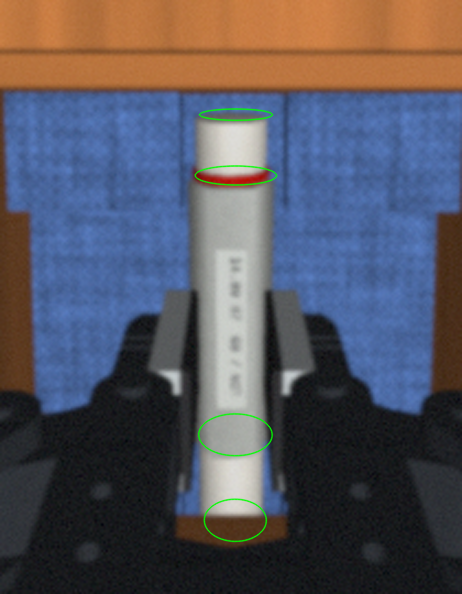

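The grip hasn't slipped: the wireframe still fits. The groove edges at x = 182 and 287 are centred about 0.8 mm to the right of the gauge, so I'll correct that while levelling.

play_rows --commands '[[[0, 0.0003, 0.0015, 0, -0.026, 0, 0.0], [0, 0.0006, 0.003, 0, -0.053, 0, 0.0], [0, 0.0006, 0.0045, 0, -0.079, 0, 0.0], [-0.0005, 0.0006, 0.006, 0, -0.105, 0, 0.0], [-0.0005, 0.0006, 0.007, 0, -0.131, 0, 0.0], [-0.001, 0.0006, 0.0078, 0.0007, -0.157, 0, 0.0], [-0.001, 0.0006, 0.0078, 0.0007, -0.157, 0, 0.0], [-0.001, 0.0006, 0.0078, 0.0007, -0.157, 0, 0.0]]]'

```text
t: 11.9
tcp_pos: [0.4685, -0.2304, 0.0213]
ee_rot: [0.797, 0.604, 0.0, -0.001]
force: [-0.7, 0.4, -0.7]
finger_gap: 0.0128
```

```bash
python3 - <<'E'
from lv import *
s=ctrl.sense(); print(s["t"],s["tcp_pos"],s["force"],s["torque"],s["finger_gap"])
b=vision.camera("side")[190:290,260:400];b=cv2.resize(b,None,fx=5,fy=5,interpolation=cv2.INTER_CUBIC);wire(b,"side",s,5,np.array([260,190]),0)
cv2.imwrite("pics/s12.png",b)
a=vision.camera("wrist")[150:420,210:420];a=cv2.resize(a,None,fx=2.2,fy=2.2,interpolation=cv2.INTER_CUBIC);wire(a,"wrist",s,2.2,np.array([210,150]),0)
cv2.imwrite("pics/w12.png",a)
lv([0,0],[.000,-.001])
E
```

```text
11.9 [ 0.4685 -0.2304  0.0213] [-0.7196  0.4403 -0.6568] [-0.0322 -0.0256 -0.0002] 0.012812091070346315
0 [ 0.001  -0.0006  0.0009] [-0.0003 -0.0012 -0.0021] [ 0.468  -0.2299  0.0205]
0 [ 0.001  -0.0006  0.0019] [-0.0003 -0.0012 -0.0021] [ 0.468  -0.2299  0.0195]
```

View pics/s12.png

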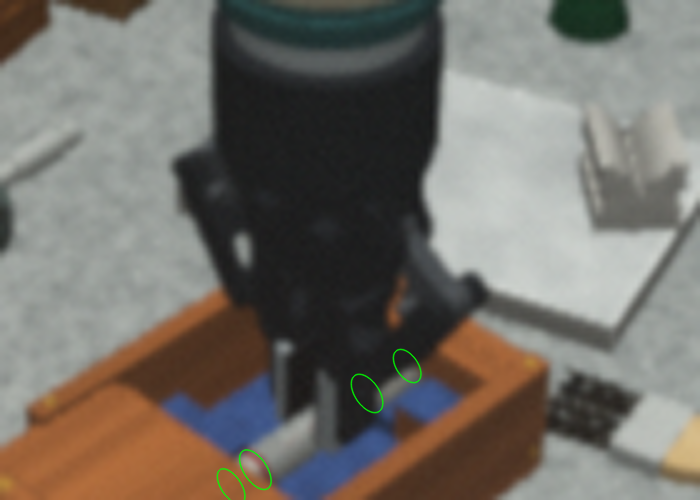

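View pics/w12.png

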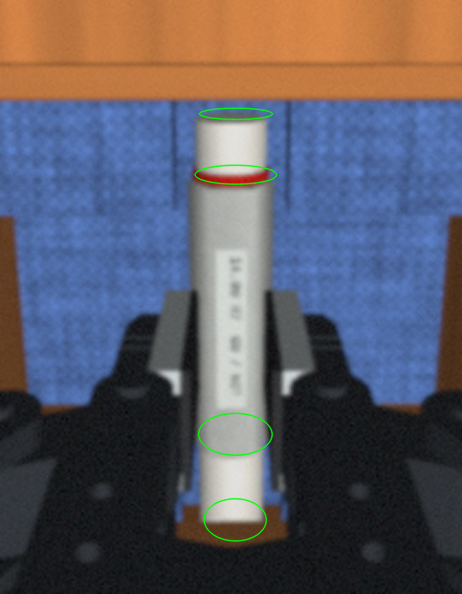

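play_rows --commands '[[[0.0005, 0, 0.0005, 0, 0, 0, 0.0], [0.0005, 0, 0.001, 0, 0, 0, 0.0], [0.0005, 0, 0.001, 0, 0, 0, 0.0]]]'

```text
t: 12.25
tcp_pos: [0.4682, -0.2313, 0.0204]
ee_rot: [0.798, 0.603, 0.0, -0.0]
force: [0.2, 0.0, -0.7]
finger_gap: 0.0131
```

play_rows --commands '[[[0, 0, 0.0005, 0, 0, 0, 0.0], [0, 0, 0.001, 0, 0, 0, 0.0], [0, 0, 0.001, 0, 0, 0, 0.0]]]'

```text
t: 12.5
tcp_pos: [0.4683, -0.2313, 0.0202]
ee_rot: [0.798, 0.603, 0.001, -0.0]
force: [-2.5, 1.3, 8.7]
finger_gap: 0.013
```

```bash
python3 - <<'E'
from lv import *
s=ctrl.sense(); print(s["t"],s["tcp_pos"],s["force"],s["torque"],s["finger_gap"])
E
```

```text
12.5 [ 0.4683 -0.2313  0.0202] [-2.4965  1.3438  8.7285] [ 0.2589  0.2964 -0.0275] 0.01299870776615172
```

Floor contact came at TCP z = 0.0202, where 0.0205 was predicted, with 8.7 N. The gauge is seated, so I'll release it part-open inside the trough and rise.

play_rows --commands '[[[0, 0, 0, 0, 0, 0, 0.013], [0, 0, 0, 0, 0, 0, 0.02], [0, 0, 0, 0, 0, 0, 0.03], [0, 0, 0, 0, 0, 0, 0.034], [0, 0, 0, 0, 0, 0, 0.034]]]' --squeeze 20

```text
t: 12.92
tcp_pos: [0.4682, -0.2313, 0.0201]
ee_rot: [0.798, 0.603, 0.001, -0.0]
force: [-0.4, -1.0, 0.2]
finger_gap: 0.0346
```

```bash
python3 - <<'E'
from lv import *
s=ctrl.sense(); print(s["t"],s["tcp_pos"],s["force"],s["torque"],s["finger_gap"])
a=vision.camera("wrist")[150:420,210:420];a=cv2.resize(a,None,fx=2.2,fy=2.2,interpolation=cv2.INTER_CUBIC)
cv2.imwrite("pics/w13.png",a)
E
```

```text
12.9167 [ 0.4682 -0.2313  0.0201] [-0.4374 -1.0162  0.2358] [-0.0221 -0.0199  0.0326] 0.03455376223491121
```

View pics/w13.png

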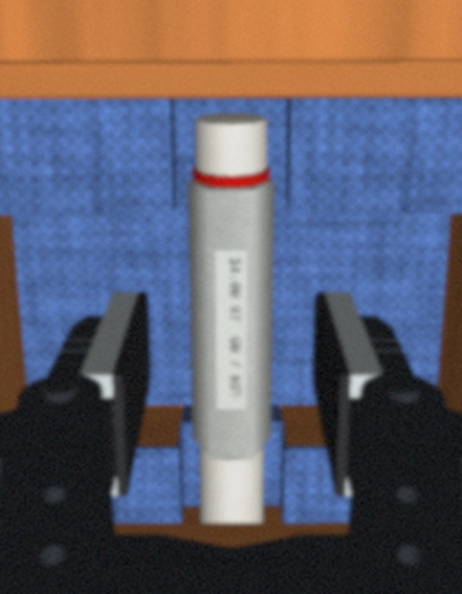

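The gauge lies centred and level in the groove, with the fingers clear on both sides at x of about 130 and 330. Now to rise and go to the rib.

play_rows --commands '[[[0, 0, -0.015, 0, 0, 0, 0.034], [0, 0, -0.04, 0, 0, 0, 0.034], [0, 0, -0.08, 0, 0, 0, 0.034], [0, 0, -0.11, 0, 0, 0.06, 0.034], [0.03, 0, -0.12, 0, 0, 0.17, 0.034], [0.06, 0, -0.12, 0, 0, 0.29, 0.034], [0.09, 0, -0.12, 0, 0, 0.41, 0.034], [0.115, 0, -0.12, 0, 0, 0.53, 0.034], [0.128, 0, -0.12, 0, 0, 0.65, 0.034], [0.128, 0, -0.12, 0, 0, 0.77, 0.034]]]'

```text
t: 13.8
tcp_pos: [0.5042, -0.1037, 0.1402]
ee_rot: [0.966, 0.26, 0.001, -0.002]
force: [-0.0, -0.7, -0.6]
finger_gap: 0.0341
```

```bash
python3 - <<'E'
from h import *
s=ctrl.sense(); print(s["t"],s["tcp_pos"])
to([.5024,-.1068,.13],-15.7)
cv2.imwrite("pics/t14.png",cv2.resize(vision.camera("top")[180:300,190:420],None,fx=3.4,fy=3.4,interpolation=cv2.INTER_CUBIC))
E
```

```text
13.8 [ 0.5042 -0.1037  0.1402]
shift [-0.0031  0.0018  0.0102] rot [-0.0036 -0.0015  0.7993] | 0.011 45.8
```

View pics/t14.png

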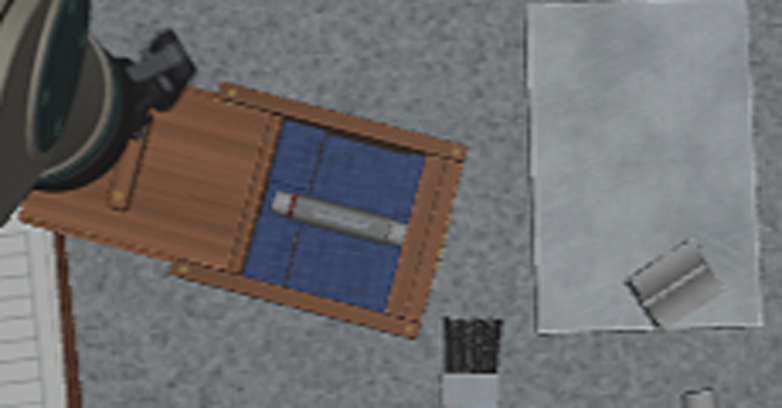

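The top view shows the gauge lying in its groove from (275,200) to (405,235), with its far end under the fixed top. The V-block hasn't moved. I'll finish the turn over the rib.

play_rows --commands '[[[-0.003, 0.002, 0, 0, 0, 0.12, 0.034], [-0.003, 0.002, 0, 0, 0, 0.24, 0.034], [-0.003, 0.002, 0, 0, 0, 0.36, 0.034], [-0.003, 0.002, 0, 0, 0, 0.48, 0.034], [-0.003, 0.002, 0.0, -0.003, 0, 0.6, 0.034], [-0.003, 0.002, 0.0, -0.003, -0.001, 0.72, 0.034], [-0.003, 0.002, 0.0, -0.0036, -0.0015, 0.8, 0.034], [-0.003, 0.002, 0.0, -0.0036, -0.0015, 0.8, 0.034], [-0.003, 0.002, 0.0, -0.0036, -0.0015, 0.8, 0.034]]]'

```text
t: 14.6
tcp_pos: [0.5017, -0.1092, 0.14]
ee_rot: [0.99, -0.139, -0.0, 0.001]
force: [-0.0, -0.8, -0.5]
finger_gap: 0.0338
```

```bash
python3 - <<'E'
from h import *
s=ctrl.sense(); print(s["t"],s["tcp_pos"])
to([.5024,-.1068,.055],-15.7)
a=vision.camera("wrist");cv2.imwrite("pics/w15.png",a)
E
```

```text
14.6 [ 0.5017 -0.1092  0.14  ]
shift [ 0.     -0.0026  0.085 ] rot [ 0.0021  0.0006 -0.0041] | 0.085 0.3
```

View pics/w15.png

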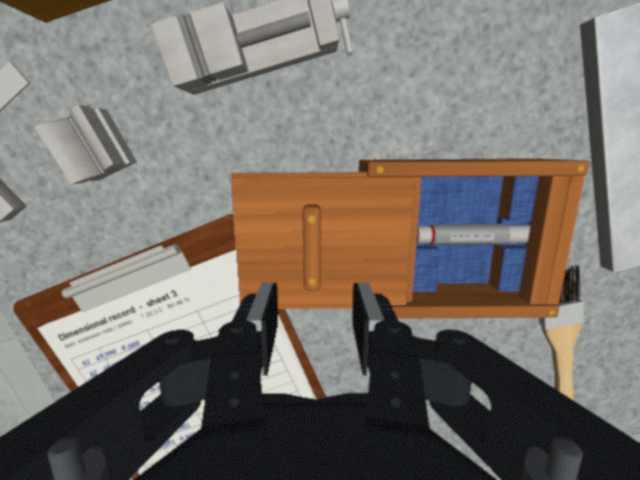

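The rib at (312,248) lies midway between the fingers, and the gauge lies level in its groove at (475,234). Now to descend and grip the rib.

play_rows --commands '[[[0, -0.001, 0.03, 0, 0, -0.004, 0.034], [0, -0.002, 0.06, 0, 0, -0.004, 0.034], [0, -0.0026, 0.078, 0.002, 0, -0.004, 0.034], [0, -0.0026, 0.085, 0.002, 0, -0.004, 0.034], [0, -0.0026, 0.085, 0.002, 0, -0.004, 0.034], [0, -0.0026, 0.085, 0.002, 0, -0.004, 0.0], [0, -0.0026, 0.085, 0.002, 0, -0.004, 0.0], [0, -0.0026, 0.085, 0.002, 0, -0.004, 0.0], [0, -0.0026, 0.085, 0.002, 0, -0.004, 0.0]]]' --squeeze 20

```text
t: 15.4
tcp_pos: [0.5033, -0.1072, 0.0561]
ee_rot: [0.991, -0.137, 0.001, 0.0]
force: [-0.7, -1.0, 2.7]
finger_gap: 0.011
```

```bash
python3 - <<'E'
from h import *
s=ctrl.sense(); print(s["t"],s["tcp_pos"],s["force"],s["finger_gap"])
R0=R.from_quat(s["ee_rot"])
P=pose2(CASE,[[-.035,0,.055]])[0];print(P);to(P,-15.7)
E
```

```text
15.4 [ 0.5033 -0.1072  0.0561] [-0.6606 -1.0155  2.6617] 0.010999993588621198
[ 0.4768 -0.1983  0.055 ]
shift [-0.0008  0.0948  0.0011] rot [-0.     -0.0019 -0.0001] | 0.095 0.1
```

play_rows --commands '[[[0, 0.008, 0, 0, 0, 0, 0.0], [0, 0.02, 0, 0, 0, 0, 0.0], [0, 0.033, 0, 0, 0, 0, 0.0], [0, 0.046, 0, 0, 0, 0, 0.0], [0, 0.059, 0, 0, 0, 0, 0.0], [-0.0005, 0.07, 0, 0, 0, 0, 0.0], [-0.0005, 0.08, 0, 0, 0, 0, 0.0], [-0.0005, 0.086, 0, 0, 0, 0, 0.0], [-0.0005, 0.088, 0, 0, 0, 0, 0.0], [-0.0005, 0.088, 0, 0, 0, 0, 0.0]]]'

```text
t: 16.23
tcp_pos: [0.4792, -0.1931, 0.0563]
ee_rot: [0.991, -0.137, 0.002, 0.001]
force: [3.0, -1.9, -5.3]
finger_gap: 0.0108
```

play_rows --commands '[[[0, 0.001, 0, 0, 0, 0, 0.0], [0, 0.0025, 0, 0, 0, 0, 0.0], [0, 0.004, 0, 0, 0, 0, 0.0], [0, 0.0055, 0, 0, 0, 0, 0.0], [0, 0.007, 0, 0, 0, 0, 0.0], [0, 0.007, 0, 0, 0, 0, 0.0]]]'

```text
t: 16.73
tcp_pos: [0.4781, -0.197, 0.0563]
ee_rot: [0.991, -0.136, 0.001, -0.001]
force: [4.1, 5.6, -4.4]
finger_gap: 0.0113
```

```bash
python3 - <<'E'
from h import *
s=ctrl.sense(); print(s["t"],s["tcp_pos"],s["force"],s["finger_gap"])
P=pose2(CASE,[[-.035,0,.055]])[0];to(P,-15.7)
d=np.array([np.cos(CASE[2]),np.sin(CASE[2])]);print("travel",(s["tcp_pos"][:2]-[.5033,-.1072])@d,"force along x",s["force"][:2]@d)
b=vision.camera("side");cv2.imwrite("pics/s16.png",cv2.resize(b[190:330,240:420],None,fx=4,fy=4,interpolation=cv2.INTER_CUBIC))
E
```

```text
16.7333 [ 0.4781 -0.197   0.0563] [ 4.064   5.6078 -4.4284] 0.011251890945247853
shift [-0.0009  0.0016  0.0012] rot [-0.0024 -0.0025  0.0012] | 0.002 0.2
travel 0.09327636877383845 force along x -6.494122598583318
```

View pics/s16.png

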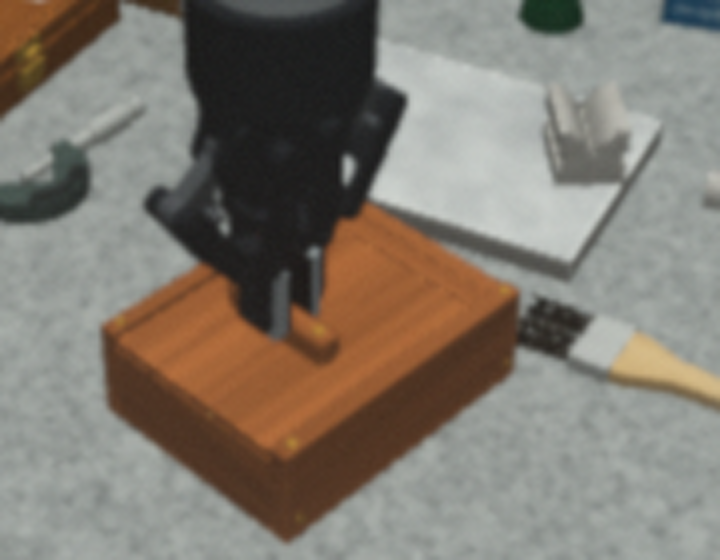

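The cover looks shut, with resistance of about 6.5 N. I'll give one more small push to confirm it's at the stop.

play_rows --commands '[[[-0.0005, 0.002, 0, 0, 0, 0, 0.0], [-0.0008, 0.004, 0, 0, 0, 0, 0.0], [-0.0008, 0.004, 0, 0, 0, 0, 0.0]]]'

```text
t: 17.03
tcp_pos: [0.4781, -0.197, 0.0563]
ee_rot: [0.991, -0.134, 0.002, -0.003]
force: [6.6, 7.6, -5.5]
finger_gap: 0.0111
```

```bash
python3 - <<'E'
from h import *
s=ctrl.sense(); print(s["t"],s["tcp_pos"],s["force"],s["finger_gap"])
d=np.array([np.cos(CASE[2]),np.sin(CASE[2])]);print("travel",(s["tcp_pos"][:2]-[.5033,-.1072])@d,"force along x",s["force"][:2]@d)
E
```

```text
17.0333 [ 0.4781 -0.197   0.0563] [ 6.5581  7.6492 -5.5117] 0.011128441263744395
travel 0.09328103800598371 force along x -9.131049965121292
```

It didn't move and the force rose to 9 N, so the cover is home. Release, rise and check.

play_rows --commands '[[[0, 0, 0, 0, 0, 0, 0.011], [0, 0, 0, 0, 0, 0, 0.035], [0, 0, 0, 0, 0, 0, 0.035], [0, 0, 0, 0, 0, 0, 0.035], [0, 0, -0.01, 0, 0, 0, 0.035], [0, 0, -0.03, 0, 0, 0, 0.035], [0, 0, -0.06, 0, 0, 0, 0.035], [0, 0, -0.085, 0, 0, 0, 0.035], [0, 0, -0.1, 0, 0, 0, 0.035], [0, 0, -0.1, 0, 0, 0, 0.035]]]'

```text
t: 17.87
tcp_pos: [0.4793, -0.199, 0.1602]
ee_rot: [0.991, -0.135, 0.005, -0.002]
force: [1.1, -0.2, -0.2]
finger_gap: 0.0351
```

play_rows --commands '[[[-0.01, 0, -0.01, 0, 0, 0, 0.035], [-0.03, 0.0, -0.02, 0, 0, 0, 0.035], [-0.05, 0.0, -0.03, 0, 0, 0, 0.035], [-0.06, 0.0, -0.04, 0, 0, 0, 0.035], [-0.06, 0.0, -0.04, 0, 0, 0, 0.035], [-0.06, 0.0, -0.04, 0, 0, 0, 0.035]]]'

```text
t: 18.37
tcp_pos: [0.4213, -0.1832, 0.2]
ee_rot: [0.991, -0.135, 0.006, -0.002]
force: [0.6, 0.3, -0.0]
finger_gap: 0.035
```

```bash
python3 - <<'E'
from h import *
s=ctrl.sense(); print(s["t"],s["tcp_pos"],s["force"],s["finger_gap"],s["joint_vel"])
np.save("s17.npy",s,allow_pickle=True)
cv2.imwrite("pics/w17.png",vision.camera("wrist"))
b=vision.camera("side");cv2.imwrite("pics/s17.png",cv2.resize(b[190:330,240:420],None,fx=4,fy=4,interpolation=cv2.INTER_CUBIC))
E
```

```text
18.3667 [ 0.4213 -0.1832  0.2   ] [ 0.5762  0.2817 -0.0262] 0.03496048105953083 [ 0.0016  0.033  -0.01   -0.0227 -0.0057 -0.009  -0.    ]
```

View pics/w17.png

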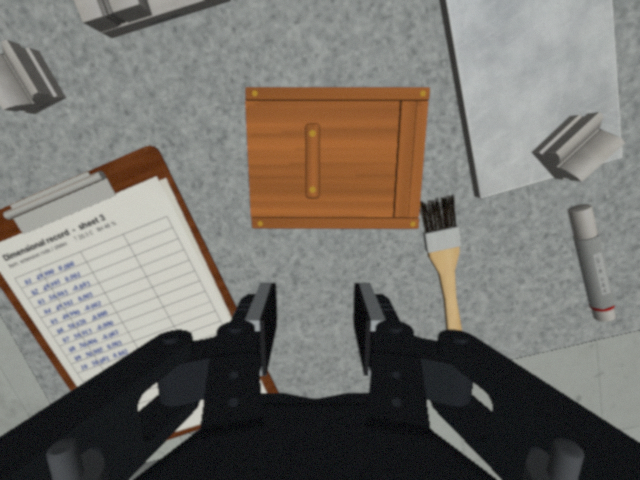

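View pics/s17.png

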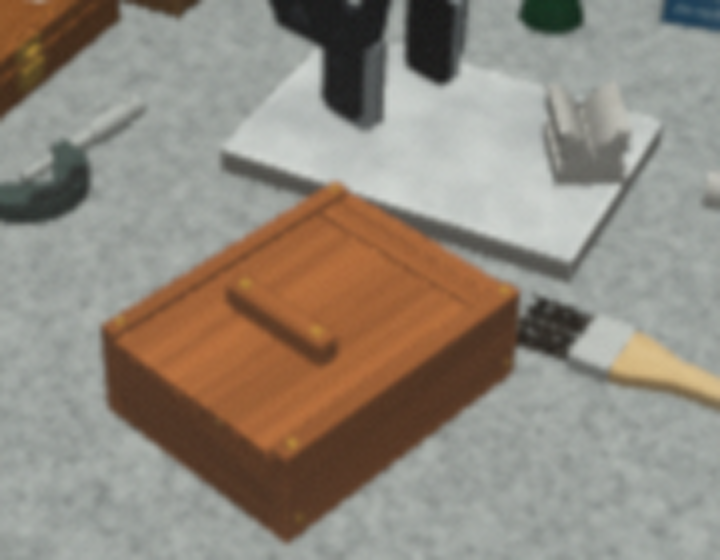

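```bash
python3 - <<'E'
from h import *
s=np.load("s17.npy",allow_pickle=True).item()
a=cv2.imread("pics/w17.png")
cv2.imwrite("pics/w17c.png",cv2.resize(a[80:235,240:435],None,fx=4,fy=3.8,interpolation=cv2.INTER_CUBIC))
e=ray("wrist",[[312.5,133],[312.5,189]],.064,s).mean(0);p=CASE;c,sn=np.cos(p[2]),np.sin(p[2]);d=e[:2]-p[:2];print("rib local x",c*d[0]+sn*d[1])
E
```

```text
rib local x -0.036534591164454226
```

View pics/w17c.png

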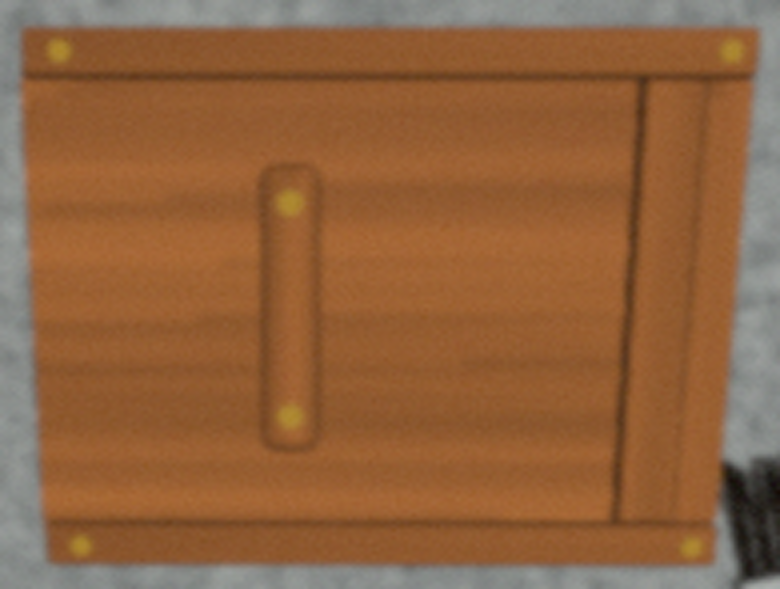

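The seam shows as a thin dark line of about 1 px, and the rib measures x = −36.5 mm where −35 mm is nominal, which is within error. There's time to spare, so I'll confirm with a second, independent push: shut fingers against the back of the rib.

```bash
python3 - <<'E'
from h import *
P=pose2(CASE,[[-.066,0,.10]])[0];to(P,-15.7)
E
```

```text
shift [ 0.056  -0.0306  0.1001] rot [-0.0059 -0.0102  0.0037] | 0.119 0.7
```

play_rows --commands '[[[0.015, -0.01, 0.01, 0, 0, 0, 0.02], [0.035, -0.02, 0.02, 0, 0, 0, 0.0], [0.05, -0.03, 0.04, 0, 0, 0, 0.0], [0.056, -0.031, 0.07, -0.006, -0.01, 0.004, 0.0], [0.056, -0.031, 0.09, -0.006, -0.01, 0.004, 0.0], [0.056, -0.031, 0.1, -0.006, -0.01, 0.004, 0.0], [0.056, -0.031, 0.1, -0.006, -0.01, 0.004, 0.0], [0.056, -0.031, 0.1, -0.006, -0.01, 0.004, 0.0]]]'

```text
t: 19.13
tcp_pos: [0.4849, -0.1684, 0.0996]
ee_rot: [0.991, -0.137, -0.001, 0.0]
force: [0.3, -0.5, -0.4]
finger_gap: 0.0002
```

```bash
python3 - <<'E'
from h import *
s=ctrl.sense(); print(s["t"],s["tcp_pos"],s["force"],s["finger_gap"])
P=pose2(CASE,[[-.066,0,.057]])[0];to(P,-15.7)
cv2.imwrite("pics/w18.png",vision.camera("wrist"))
E
```

```text
19.1333 [ 0.4849 -0.1684  0.0996] [ 0.3085 -0.516  -0.3797] 0.0001530371924147477
shift [ 0.0003 -0.      0.0426] rot [ 0.0004  0.0012 -0.0009] | 0.043 0.1
```

View pics/w18.png

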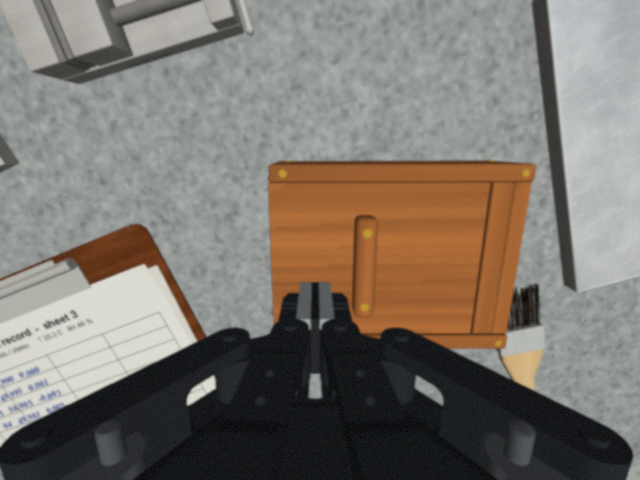

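play_rows --commands '[[[0, 0, 0.02, 0, 0, 0, 0.0], [0, 0, 0.035, 0, 0, 0, 0.0], [0, 0, 0.0415, 0, 0, 0, 0.0], [0, 0, 0.0415, 0, 0, 0, 0.0], [0, 0.003, 0.0415, 0, 0, 0, 0.0], [0, 0.006, 0.0415, 0, 0, 0, 0.0], [0, 0.009, 0.0415, 0, 0, 0, 0.0], [0, 0.011, 0.0415, 0, 0, 0, 0.0], [0, 0.011, 0.0415, 0, 0, 0, 0.0]]]'

```text
t: 19.93
tcp_pos: [0.4826, -0.1802, 0.0596]
ee_rot: [0.99, -0.138, 0.001, 0.001]
force: [-0.5, 0.1, -0.8]
finger_gap: -0.0002
```

play_rows --commands '[[[0, 0.002, 0, 0, 0, 0, 0.0], [0, 0.004, 0, 0, 0, 0, 0.0], [0, 0.006, 0, 0, 0, 0, 0.0], [0, 0.006, 0, 0, 0, 0, 0.0]]]'

```text
t: 20.27
tcp_pos: [0.4815, -0.1849, 0.0597]
ee_rot: [0.991, -0.137, 0.001, -0.0]
force: [0.5, 3.4, 1.5]
finger_gap: -0.0002
```

play_rows --commands '[[[0, 0.002, 0.001, 0, 0, 0, 0.0], [0, 0.004, 0.001, 0, 0, 0, 0.0], [0, 0.004, 0.001, 0, 0, 0, 0.0]]]'

```text
t: 20.52
tcp_pos: [0.4814, -0.185, 0.0589]
ee_rot: [0.991, -0.136, 0.001, -0.003]
force: [2.9, 8.6, 4.7]
finger_gap: -0.0003
```

play_rows --commands '[[[0, 0.002, 0, 0, 0, 0, 0.0], [0, 0.004, 0, 0, 0, 0, 0.0], [0, 0.004, 0, 0, 0, 0, 0.0]]]'

```text
t: 20.77
tcp_pos: [0.4814, -0.1851, 0.0589]
ee_rot: [0.991, -0.134, 0.001, -0.005]
force: [2.9, 10.2, 3.9]
finger_gap: 0.0002
```

```bash
python3 - <<'E'
from h import *
s=ctrl.sense(); print(s["t"],s["tcp_pos"],s["force"])
p=CASE;c,sn=np.cos(p[2]),np.sin(p[2])
for e in([.4815,-.1849],s["tcp_pos"][:2]):
    d=np.array(e)-p[:2];print("x",c*d[0]+sn*d[1])
E
```

```text
20.7667 [ 0.4814 -0.1851  0.0589] [ 2.9207 10.1555  3.8889]
x -0.04915672636684495
x -0.04896761018982893
```

It's a hard stop here too: 10 N with no movement. I'll back off, rise clear and take a last look.

play_rows --commands '[[[0, -0.004, 0, 0, 0, 0, 0.0], [0, -0.01, 0, 0, 0, 0, 0.0], [0, -0.012, -0.02, 0, 0, 0, 0.0], [0, -0.012, -0.05, 0, 0, 0, 0.0], [0, -0.012, -0.085, 0, 0, 0, 0.0], [-0.02, -0.012, -0.12, 0, 0, 0, 0.0], [-0.05, -0.012, -0.14, 0, 0, 0, 0.0], [-0.06, -0.012, -0.15, 0, 0, 0, 0.0], [-0.06, -0.012, -0.15, 0, 0, 0, 0.0], [-0.06, -0.012, -0.15, 0, 0, 0, 0.0]]]'

```text
t: 21.6
tcp_pos: [0.4266, -0.1596, 0.2095]
ee_rot: [0.991, -0.135, 0.002, -0.005]
force: [-0.4, -0.6, -0.2]
finger_gap: -0.0005
```

```bash
python3 - <<'E'
from h import *
s=ctrl.sense(); print(s["t"],s["tcp_pos"],s["force"])
a=vision.camera("wrist");cv2.imwrite("pics/w19.png",a)
cv2.imwrite("pics/t19.png",vision.camera("top"))
E
```

```text
21.6 [ 0.4266 -0.1596  0.2095] [-0.3935 -0.5578 -0.1605]
```

View pics/w19.png

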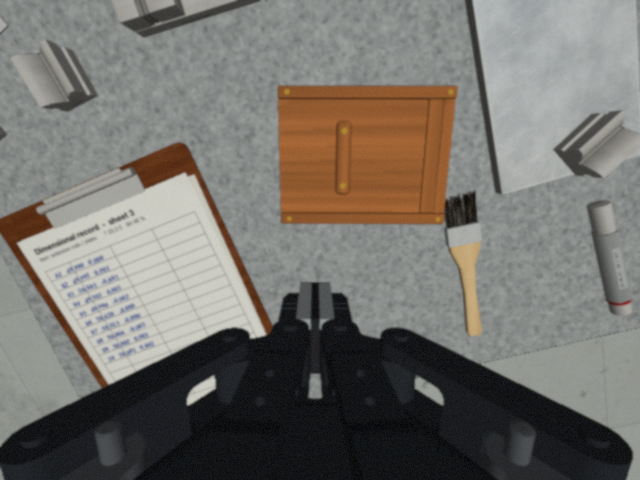

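View pics/t19.png

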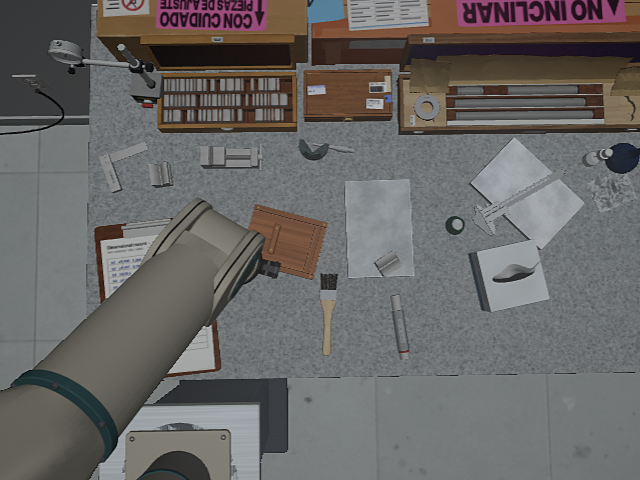

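The cover is shut, with its seam at wrist (425,155). In the top view the V-block (387,264), vise (231,157), brush (328,312) and the larger gauge (400,326) are where they were at the start. The arm is clear, so I'm handing in.

```bash
python3 -c "
from plant import ctrl
print(ctrl.close_job())"
```

```text
the job is handed in; nothing more can be done
None
```

The plug gauge is in its case with the cover shut, and I handed the job in at about 21.6 s of the 56 s allowed.

- **What I did:** I slid the cover from about 41 mm to about 95 mm open and gripped the smaller gauge from the grey plate. I tucked its long end under the fixed top at 27° and levelled it in steps. It touched the groove floor at 8.7 N before I let go, then I slid the cover shut.
- **Gauge:** the camera views after release show it lying level and centred in the groove, with its end under the lip. I did not look at it again after the cover shut.
- **Cover:** gripping the rib and then pushing it from behind both met a hard stop, at about 9 N and 10 N, with no movement.
- **Surroundings:** the V-block, vise, brush and the larger gauge look unmoved in the last top view.

Three readings disagreed slightly:
- **Rib position:** the camera put the shut rib at x = −36.5 mm against −35 mm nominal. The cover's travel was 93.3 mm against the 95 mm I estimated. Both are close to the calibration error.
- **Gripper opening:** it read 13 mm on the 17 mm handle, which I put down to the fingers giving. The gauge did not slip.
- **Grip lift:** the tool rose 3.6 mm as the fingers closed on the gauge, with about 6.5 N of force. I allowed for this when placing it.

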